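# Wedge the specimen jars on the shaker and set its speed

## Robot

A 6-joint arm with a two-finger parallel gripper is mounted at the origin on a cart in front of the work surface, level with it; the furniture and walls round the work are solid. World frame = base frame: x ahead of the robot, y to its left, z up, the work surface at z = 0. Lengths are in m, angles in rad, forces in N, time in s.
With the tool pointing down it reaches from about 0.25 to 0.775 m from the base axis. Payload 4 kg.
Tool frame: the origin (TCP) lies midway between the tips of the shut fingers; the grasp point (between the pads) lies 19 mm behind it; y points along the fingers, x is the direction in which the jaws open and shut, and the axes are right-handed (so a half turn about y gives the same grasp; the last joint's range is limited). The gripper opens to 94 mm and grips with 3 to 60 N. Pads are 16 mm wide; open, the fingers measure 119 mm over their backs; the gripper's body (75 mm by 177 mm) begins 78 mm behind the grasp point.
Start: joints at [1.215, 0.087, 1.371, -0, 1.684, -0.103], TCP at [0.138, 0.533, 0.206] pointing down, gripper open.
Joint ranges: [-3.1, 3.1], [-0.76, 2.03], [0.27, 2.55], [-1.08, 4.22], [0.17, 2.65], [-2.57, 2.57]. Speed limits (rad/s): [2.79, 2.79, 3.14, 3.14, 3.14, 3.14].

## Interface

Orientations are given as [roll, pitch, yaw] about the fixed x, y, z axes, in that order (R = Rz(yaw) Ry(pitch) Rx(roll)).
In Python, from bench import robot gives the robot as it stands.
- The arm moves only by the shell command python3 -m creep 'ROWS'. ROWS is JSON, a list of rows, each a list of 7 numbers: the shift along the tool's x, y, z in mm, then the turn, a rotation vector about the tool's x, y, z in degrees, then the closure in counts, from 0 (fully open) to 255 (shut). A call has 1 to 5 rows; each row is the pose to reach, as a shift and turn from the pose commanded when the call began, along the tool's axes at that moment; what a row does not reach only later rows make up. A row lasts 1/8 s, in which the tool goes at most 62.5 mm and 10.7 degrees, less where a joint would pass 70% of its speed; a pose out of reach is approached as far as the arm can. A call with a gripper value outside its range is refused whole. The fingers move at their own pace and stop on an object; the grip force is fixed at half the most. Time passes only in rows, so rows that repeat a pose let the fingers close. It gives the time, the measured TCP pose, the force and the opening at its end, in the units of the state.
- robot.get_obs(): the state, without advancing time (a new reading comes with each control period).
- robot.snapshot(name): name is "scene" or "side" or "wrist"; returns a dict with "color" (384x512x3 uint8, blue, green, red), "fx", "fy", "cx", "cy" (pixels), "world_from_camera" (4x4, takes a point from camera to world coordinates); the wrist camera has in their place "mount" (4x4, takes a point from camera to tool coordinates, whose origin is the TCP and whose axes are the tool frame's). Camera axes: x right, y down, z forward; pixel columns grow to the right and rows downward; lengths in m; the calibration is good to about 2 mm. The wrist camera is an equidistant fisheye: a pixel r from the principal point sees the ray r / f radians off the axis. A picture is of the moment at which its call begins: read the wrist's pose just before it. There is no depth.
- robot.close_job(): hands the job in, once; it reports no verdict.
Trained networks look in the newest picture that a camera, given by its name, has taken for a name from the list of things; names that differ only in an ending like _2 or _b are one class to them, and where a whole thing is asked for, a point or a joint stands for the part that bears it (a point fixed in the world has none). Each returns a list of dicts, best first, with "p" (0 to 1); they miss things now and then, are a little off and sometimes report something else, mostly with a low value. They report only what shows in the picture. A call takes as long as a camera call. They do not tell look-alikes from the thing itself.
- robot.spot_in(name, camera): "point" ([x, y, z] in m, in world coordinates, good to about 4 mm: the middle of the surface that is visible of it).
- robot.landmark_of(name, camera): "point" ([x, y, z] in m, in world coordinates, good to about 4 mm: a listed point, or the origin of a listed thing).
The state is a dict: "time": time; "joint_positions": joint angles; "qvel": joint speeds; "joint_torque": joint torques, N m; "tool_pos": TCP position; "ee_rot": TCP orientation; "wrist_force": force on the tool from outside, world axes, zero at the start; "wrist_torque": the same for the moment, N m; "width": finger opening in m.
Only numpy, scipy, OpenCV 4.12 (cv2) and the standard library are available. Lean on these libraries where they do the work, as an engineer would, in place of code of your own. Each camera call takes 0.05 s, during which the arm holds its last target.

## Task

First bring the shaker's speed lever back to its stop (0 degrees) while the jars are still on the bench. Then put every glass jar upright into a nest of the shaker, each in its own, back against the V-stop, and wedge it with a gib key from the rack: the key goes upright between jar and sprung clamp pad and is tapped or pushed down until it is tight and its head sits on the clamp block. When all jars are wedged, set the speed lever to 30 degrees. Grip the glass gently (with 30 N or less) and do not disturb the oil bottle, the pen or the forceps.

Things in the scene. Friction and masses are not known exactly. Their poses are not given: they have to be found in the camera images.
- jar_0: thick-walled glass jar, 50 mm across, 60 mm high, open at the top, about 60 g. Origin: centre of its underside, z up. Two or three such jars are present, standing on the bench at the start. Grip it round the outside near the rim: the nests' walls reach 34 mm up its side
- jar_1: thick-walled glass jar, 50 mm across, 60 mm high, open at the top, about 60 g. Origin: centre of its underside, z up. Two or three such jars are present, standing on the bench at the start. Grip it round the outside near the rim: the nests' walls reach 34 mm up its side
- jar_2: thick-walled glass jar, 50 mm across, 60 mm high, open at the top, about 60 g. Origin: centre of its underside, z up. Two or three such jars are present, standing on the bench at the start. Grip it round the outside near the rim: the nests' walls reach 34 mm up its side
- key_0: steel gib key, one of three alike: head 30 (x) x 22 (y) x 20 mm (z), under it a tapered blade 28 mm long, 22 mm wide (y). Origin: centre of the head's underside, z up. Blade's back face upright, at x = +15 mm, flush with the head; front face slopes: blade 12 mm thick at the head, 5 mm at the tip. Starts upright in the rack, head resting on it, its y sides free to grip. 90 g
- key_1: steel gib key, one of three alike: head 30 (x) x 22 (y) x 20 mm (z), under it a tapered blade 28 mm long, 22 mm wide (y). Origin: centre of the head's underside, z up. Blade's back face upright, at x = +15 mm, flush with the head; front face slopes: blade 12 mm thick at the head, 5 mm at the tip. Starts upright in the rack, head resting on it, its y sides free to grip. 90 g
- key_2: steel gib key, one of three alike: head 30 (x) x 22 (y) x 20 mm (z), under it a tapered blade 28 mm long, 22 mm wide (y). Origin: centre of the head's underside, z up. Blade's back face upright, at x = +15 mm, flush with the head; front face slopes: blade 12 mm thick at the head, 5 mm at the tip. Starts upright in the rack, head resting on it, its y sides free to grip. 90 g
- nest_0 (a point): nest 0: point on the deck where the centre of a jar's underside is once the jar is back against the V-stop (two walls 34 mm high, at +-45 deg behind it). x points to the V-stop, z up. On the -x side the sprung pad leaves a gap of 9.5 mm to such a jar at the top, narrowing downward like the keys. Lower a jar 3 mm in front (-x) of this point, then push it back
- nest_1 (a point): nest 1: point on the deck where the centre of a jar's underside is once the jar is back against the V-stop (two walls 34 mm high, at +-45 deg behind it). x points to the V-stop, z up. On the -x side the sprung pad leaves a gap of 9.5 mm to such a jar at the top, narrowing downward like the keys. Lower a jar 3 mm in front (-x) of this point, then push it back
- nest_2 (a point): nest 2: point on the deck where the centre of a jar's underside is once the jar is back against the V-stop (two walls 34 mm high, at +-45 deg behind it). x points to the V-stop, z up. On the -x side the sprung pad leaves a gap of 9.5 mm to such a jar at the top, narrowing downward like the keys. Lower a jar 3 mm in front (-x) of this point, then push it back
- seat_0 (a point): where a key's origin is when home in nest 0: on the clamp block's top, 34 mm above the deck, 40 mm in front (-x) of the nest; axes as the nest's. Key x along this x, upright face to the jar, sloped face to the pad. By its own weight a key stops about 10 mm high; 8 to 20 N down on the head (pushes or taps) take it home, head resting on the block
- seat_1 (a point): where a key's origin is when home in nest 1: on the clamp block's top, 34 mm above the deck, 40 mm in front (-x) of the nest; axes as the nest's. Key x along this x, upright face to the jar, sloped face to the pad. By its own weight a key stops about 10 mm high; 8 to 20 N down on the head (pushes or taps) take it home, head resting on the block
- seat_2 (a point): where a key's origin is when home in nest 2: on the clamp block's top, 34 mm above the deck, 40 mm in front (-x) of the nest; axes as the nest's. Key x along this x, upright face to the jar, sloped face to the pad. By its own weight a key stops about 10 mm high; 8 to 20 N down on the head (pushes or taps) take it home, head resting on the block
- clamp_0 (a joint): travel of the sprung pad of nest 0 in m: 0 relaxed, grows as the key forces it away from the jar; about 0.0025 when a key is fully home against a jar that sits in the V. Spring 2200 N/m; the wedged key holds itself by friction
- clamp_1 (a joint): travel of the sprung pad of nest 1 in m: 0 relaxed, grows as the key forces it away from the jar; about 0.0025 when a key is fully home against a jar that sits in the V. Spring 2200 N/m; the wedged key holds itself by friction
- clamp_2 (a joint): travel of the sprung pad of nest 2 in m: 0 relaxed, grows as the key forces it away from the jar; about 0.0025 when a key is fully home against a jar that sits in the V. Spring 2200 N/m; the wedged key holds itself by friction
- shaker: low bench shaker, grey housing with an aluminium deck 114 x 240 mm, its top 40 mm above the bench, fixed; three nests 75 mm apart along its y. The tall microscope stands to its right (-y). Origin: centre of its underside, -x side is the clamp side facing the robot
- key_rack: grey plastic block 116 (x) x 46 (y) x 36 mm (z), fixed, with three slots 28 mm deep, 38 mm apart along its x, that hold the keys' blades (clearance about 1.5 mm and more a side). Origin: centre of its underside
- controller: white speed control box 90 x 90 x 40 mm, fixed, quadrant lever on top. Ticks every 10 degrees from 0 to 80, longer ones at 0, 30 and 60; 0 is at the left end of the scale (+y) as seen from the robot. Origin: centre of its underside
- lever_pivot (a point): upright axis of the speed lever, 42 mm above the bench, towards the far side of the control box. Axes as those of the box
- lever_knob (a point): grip point of the lever: in the upright black knob (16 mm thick, from 46 to 80 mm above the bench), 45 mm from the pivot axis, 68 mm above the bench. Pinch it from above and move it in an arc about the pivot
- speed_lever (a joint): angle of the speed lever in rad: 0 at its stop (lever direction 140 degrees about z from the control box's +x), grows anticlockwise seen from above to 1.396 (80 degrees); 30 degrees = 0.524. Stays where left (about 1 N at the knob moves it). Starts between 55 and 75 degrees
- oil_bottle: small brown bottle with black cap, 28 mm across, 62 mm high, standing on the bench: bystander. Origin: centre of its underside
- pen: white marker pen with a black cap, 135 mm long, lying on the bench: bystander
- forceps: steel forceps, 116 mm long, lying on the bench: bystander
Not all that is in view belongs to the job. What is shaped like the key_0 but blue or red is not meant. What is shaped like the key_1 but turquoise or yellow is not meant.

How it is judged:
By the outcome, as a careful person would: the job done as asked, in the order asked, and still so for the second after the job is handed in, with the robot touching nothing.
Of jar_0, jar_1, jar_2 only 2 to 3 are there at a start; the rules pass over those that are not, and their reading is None.
At some moment in a run one of jar_0, jar_1, jar_2 may be knocked a few centimetres aside while the robot is not near it.
It also fails if it takes over 210 s, if anything falls off the work surface, if the arm or the gripper's body presses on something with over 40 N, if the wrist force passes 120 N, or if a joint passes its speed limit or range.

## Working session

There is one attempt and no reset: what is moved stays moved. The work goes in short steps, Python scripts to look and compute and a shell command to move; the robot and the scene stay as the last step left them, time stands still between calls to the robot, and variables do not carry over. Pictures are saved under pics/ and viewed, and the job is handed in when it is done.

```bash
ls; mkdir -p pics
python3 - <<'E'
from bench import robot
import cv2
print(robot.get_obs())
for n in ["scene","side","wrist"]:
    s=robot.snapshot(n); cv2.imwrite(f"pics/a_{n}.png",s["color"])
    print(n,{k:v for k,v in s.items() if k!="color"})
E
```

```text
pics
{'time': 0.0, 'joint_positions': array([ 1.21489967e+00,  8.79443900e-02,  1.37220567e+00,  1.48576158e-05,
        1.68358900e+00, -1.03166037e-01]), 'qvel': array([ 0.0002764 ,  0.00085312, -0.00073898,  0.00132811, -0.00100756,
       -0.00060256]), 'joint_torque': array([-2.20210277e-04, -3.40165293e+01, -3.02434981e+01,  7.16375699e-02,
        3.30186705e-02, -1.95247117e-04]), 'tool_pos': array([0.13737578, 0.53201995, 0.20433462]), 'ee_rot': array([-1.57056059,  0.00213347,  1.31806762]), 'wrist_force': array([ 0.29503695,  0.87033412, -0.42488709]), 'wrist_torque': array([-0.01344415,  0.01624864,  0.03998568]), 'width': 0.09368711687566587}
scene {'fx': 442.945535102884, 'fy': 442.945535102884, 'cx': 257.6205872596155, 'cy': 191.71490986295282, 'world_from_camera': array([[-0.63517704, -0.32918039,  0.69870623, -0.38380061],
       [-0.77235813,  0.266478  , -0.57658685,  0.88986358],
       [ 0.00361124, -0.90588617, -0.42350585,  0.56827725],
       [ 0.        ,  0.        ,  0.        ,  1.        ]])}
side {'fx': 417.8192094493168, 'fy': 417.8192094493168, 'cx': 2
[... 163 characters left out ...]
793407e-01, -5.85411047e-01,  6.80437417e-01,
        -3.91846114e-01],
       [ 2.67954751e-04, -7.58141610e-01, -6.52089892e-01,
         6.55984972e-01],
       [ 0.00000000e+00,  0.00000000e+00,  0.00000000e+00,
         1.00000000e+00]])}
wrist {'fx': 297.3186396354542, 'fy': 297.3186396354542, 'cx': 258.61321573805213, 'cy': 189.61149386787, 'mount': array([[ 9.99999836e-01, -5.43731427e-04,  1.77488292e-04,
        -1.08688398e-03],
       [-3.17918366e-04, -2.70434090e-01,  9.62738439e-01,
        -1.78174494e-01],
       [-4.75472261e-04, -9.62738338e-01, -2.70434218e-01,
         7.90518161e-02],
       [ 0.00000000e+00,  0.00000000e+00,  0.00000000e+00,
         1.00000000e+00]])}
```

View pics/a_scene.png

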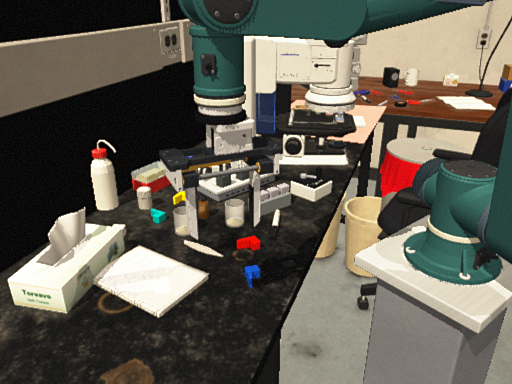

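View pics/a_side.png

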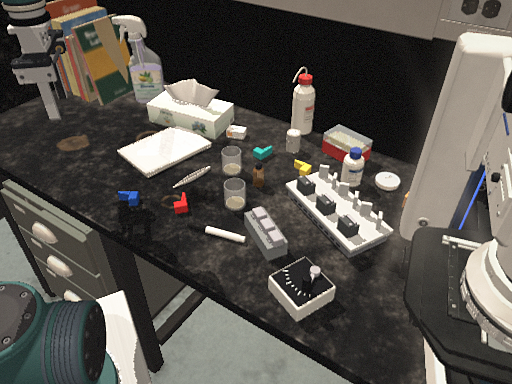

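View pics/a_wrist.png

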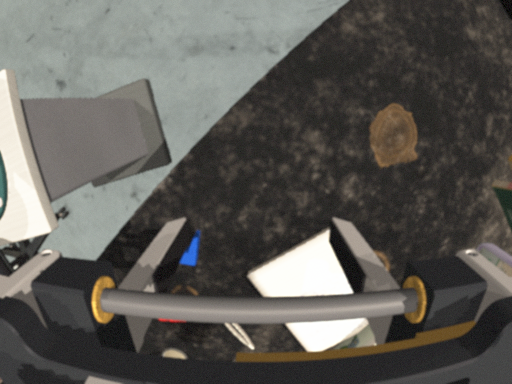

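Side view: two jars (232,160) and (235,192), grey key rack (265,232) with three grey keys, shaker (338,210), controller (302,287) and oil bottle (259,176). The distractors are red (181,205), blue (128,197), turquoise (263,153) and yellow (303,167). The white tin at (293,140) is not a jar. Next I'll locate everything.

Run:
```python
from bench import robot
import numpy as np, cv2
np.set_printoptions(precision=4,suppress=True)
for c in ["side","scene"]:
    robot.snapshot(c)
    for n in ["jar_0","key_0","nest_0","seat_0","shaker","key_rack","controller","lever_pivot","lever_knob","oil_bottle","pen","forceps"]:
        r=robot.landmark_of(n,c)
        print(c,n,[(np.round(d["point"],4).tolist(),round(d["p"],2)) for d in r])
print(robot.get_obs()["time"])
s=cv2.imread("pics/a_side.png")
cv2.imwrite("pics/b1.png",cv2.resize(s[130:330,210:410],(800,800))[:600])
cv2.imwrite("pics/b2.png",cv2.resize(s[190:330,210:400],(800,590)))
```

```text
side jar_0 [([0.4904, 0.4122, -0.0015], 0.81), ([0.4422, 0.2912, 0.0022], 0.77)]
side key_0 [([0.4527, 0.109, 0.0374], 0.74), ([0.4572, 0.1848, 0.0374], 0.74), ([0.2242, 0.4053, 0.0096], 0.57), ([0.5874, 0.4387, 0.0146], 0.56), ([0.4539, 0.1497, 0.0326], 0.48), ([0.321, 0.3332, 0.0105], 0.48), ([0.6457, 0.3298, 0.0106], 0.48)]
side nest_0 [([0.634, 0.2168, 0.041], 0.86), ([0.6381, 0.0718, 0.038], 0.78), ([0.6358, 0.143, 0.0386], 0.73), ([0.6214, 0.146, -0.0007], 0.42)]
side seat_0 [([0.5963, 0.143, 0.0769], 0.92), ([0.6001, 0.0657, 0.075], 0.76), ([0.5951, 0.2179, 0.0772], 0.63), ([0.456, 0.1832, 0.0357], 0.3), ([0.6375, 0.2175, 0.0419], 0.28)]
side shaker [([0.6233, 0.1452, 0.0029], 0.96)]
side key_rack [([0.4547, 0.1583, 0.0014], 0.64), ([0.4534, 0.1497, 0.035], 0.45)]
side controller [([0.4466, 0.0001, -0.0034], 0.8)]
side lever_pivot [([0.4796, 0.0001, 0.0423], 0.92), ([0.595, 0.2149, 0.0738], 0.29)]
side lever_knob [([0.4429, -0.0184, 0.0707], 0.84)]
side oil_bottle [([0.5226, 0.3321, -0.0008], 0.66)]
side pen [([0.3578, 0.2174, -0.0022], 0.82), ([0.4543, 0.1567, 0.0027], 0.66)]
[... 440 characters left out ...]
459], 0.78), ([0.6398, 0.0722, 0.0404], 0.75), ([0.6359, 0.1468, 0.041], 0.59), ([0.4527, 0.1861, 0.0324], 0.34), ([0.4922, 0.4123, 0.0028], 0.31)]
scene seat_0 [([0.594, 0.1428, 0.072], 0.94), ([0.595, 0.219, 0.0724], 0.86), ([0.6025, 0.0713, 0.0761], 0.75)]
scene shaker [([0.624, 0.1438, 0.0011], 0.57)]
scene key_rack [([0.4526, 0.1568, 0.0026], 0.81)]
scene controller [([0.4441, 0.0011, -0.0032], 0.89)]
scene lever_pivot [([0.4759, 0.0001, 0.0413], 0.66)]
scene lever_knob [([0.4387, -0.0211, 0.0616], 0.64)]
scene oil_bottle [([0.5223, 0.3292, 0.0017], 0.56)]
scene pen [([0.3631, 0.2199, 0.0004], 0.62), ([0.4512, 0.1091, 0.036], 0.49)]
scene forceps [([0.3845, 0.4268, -0.0011], 0.46)]
1.45
```

View pics/b1.png

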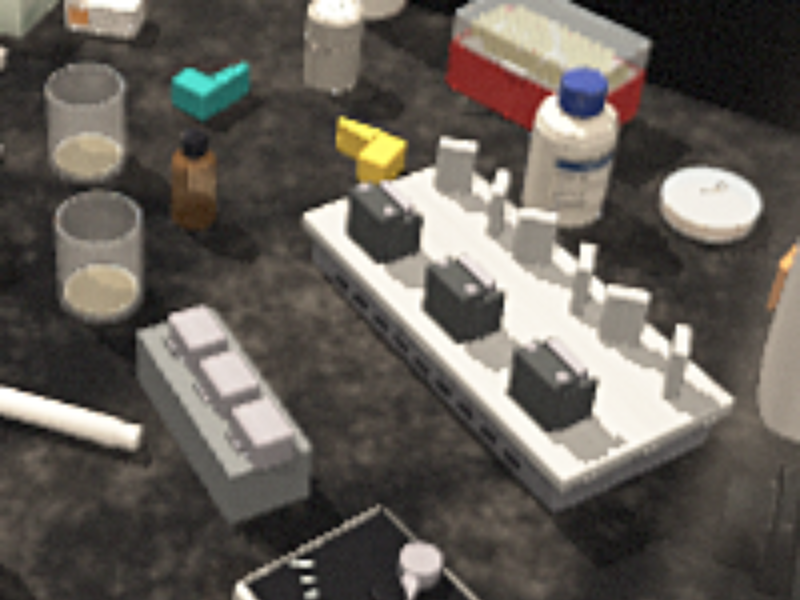

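View pics/b2.png

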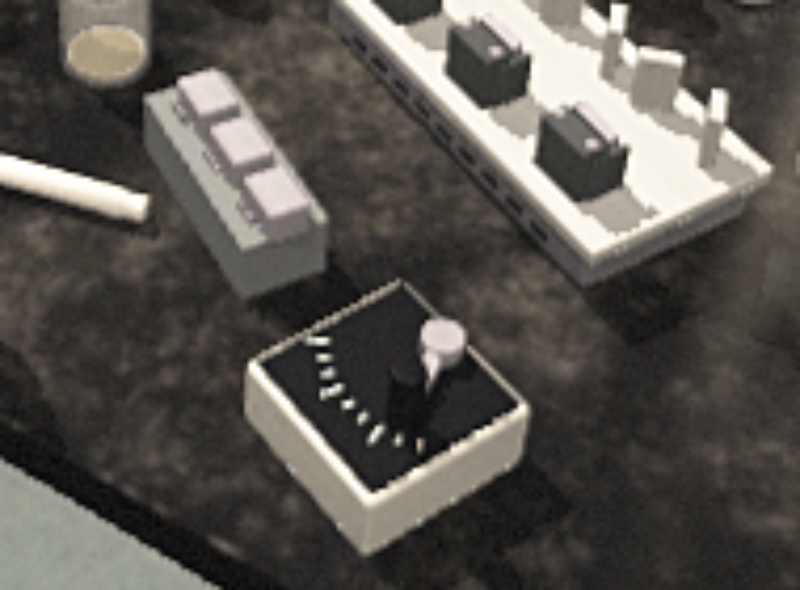

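```bash
cat > h.py <<'E'
from bench import robot
import numpy as np, cv2, sys
from scipy.spatial.transform import Rotation as Ro
np.set_printoptions(precision=4,suppress=True)
def pose():
    o=robot.get_obs(); return np.array(o["tool_pos"]),Ro.from_euler("xyz",o["ee_rot"]).as_matrix(),o
def target(psi): # tool y down, x at psi deg
    p=np.radians(psi); return np.array([[np.cos(p),0,-np.sin(p)],[np.sin(p),0,np.cos(p)],[0,-1,0]])
def plan(x,y,z,psi):
    t,R,o=pose()
    d=R.T@(np.array([x,y,z])-t)*1000
    rv=np.degrees(Ro.from_matrix(R.T@target(psi)).as_rotvec())
    print("row:",np.round(d,1).tolist(),np.round(rv,2).tolist(),"|tcp",t,"psi",np.round(np.degrees(np.arctan2(R[1,0],R[0,0])),2),"F",o["wrist_force"],"w",round(o["width"],4),"t",round(o["time"],2))
def ray(cam,u,v,snap,P=None):
    if cam=="wrist":
        t,R,_=P
        dx,dy=(u-snap["cx"])/snap["fx"],(v-snap["cy"])/snap["fy"]; r=np.hypot(dx,dy)
        d=np.array([np.sin(r)*dx/r,np.sin(r)*dy/r,np.cos(r)]) if r>1e-9 else np.array([0,0,1.])
        T=np.eye(4);T[:3,:3]=R;T[:3,3]=t; W=T@snap["mount"]
    else:
        d=np.array([(u-snap["cx"])/snap["fx"],(v-snap["cy"])/snap["fy"],1]);W=snap["world_from_camera"]
    return W[:3,3],W[:3,:3]@d
def atz(cam,u,v,z,snap,P=None):
    o,d=ray(cam,u,v,snap,P); return o+d*(z-o[2])/d[2]
def proj(cam,p,snap,P=None):
    if cam=="wrist":
        t,R,_=P; T=np.eye(4);T[:3,:3]=R;T[:3,3]=t; W=T@snap["mount"]
    else: W=snap["world_from_camera"]
    q=W[:3,:3].T@(np.asarray(p)-W[:3,3])
    if cam=="wrist":
        th=np.arctan2(np.hypot(q[0],q[1]),q[2]); n=np.hypot(q[0],q[1])
        return snap["cx"]+snap["fx"]*th*q[0]/n, snap["cy"]+snap["fy"]*th*q[1]/n
    return snap["cx"]+snap["fx"]*q[0]/q[2], snap["cy"]+snap["fy"]*q[1]/q[2]
if __name__=="__main__": plan(*map(float,sys.argv[1:5]))
E
python3 - <<'E'
from h import *
s=robot.snapshot("scene")
print("scope base",[atz("scene",u,v,0,s)[:2] for u,v in [(282,165),(347,163)]])
s2=robot.snapshot("side")
# rectify deck: seat blocks top z .074 ; key rack top z .036 ; controller top z .04
for z,name in [(0.04,"ctl"),(0.056,"keys"),(0.074,"sh")]:
    pass
def rect(s,cam,x0,x1,y0,y1,z,fn,k=4000):
    # top-down: image up = +x, left=+y
    W=int((y1-y0)*k);H=int((x1-x0)*k)
    pts=[(x1,y1),(x1,y0),(x0,y0),(x0,y1)]
    src=np.float32([proj(cam,(a,b,z),s) for a,b in pts]);dst=np.float32([(0,0),(W,0),(W,H),(0,H)])
    cv2.imwrite(fn,cv2.warpPerspective(s["color"],cv2.getPerspectiveTransform(src,dst),(W,H),flags=cv2.INTER_CUBIC))
rect(s2,"side",.38,.53,-.07,.07,.04,"pics/c_ctl.png")
rect(s2,"side",.41,.50,.08,.23,.036,"pics/c_rack.png")
rect(s2,"side",.55,.70,.02,.26,.04,"pics/c_deck.png",3200)
E
python3 h.py 0.40 0.12 0.30 0
```

```text
scope base [array([ 0.6699, -0.0892]), array([ 0.5401, -0.2804])]
row: [-333.8, -94.5, -357.3] [-0.0, 75.52, 0.0] |tcp [0.1376 0.5325 0.2055] psi 75.52 F [-0.1443 -0.4878  0.2796] w 0.0939 t 1.55
```

View pics/c_ctl.png

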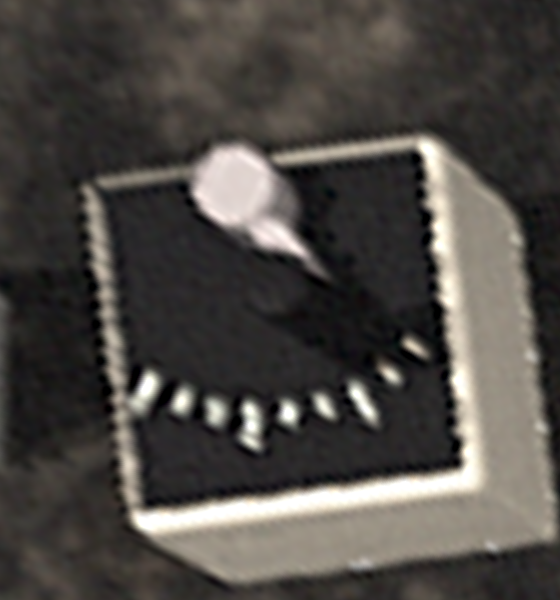

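View pics/c_rack.png

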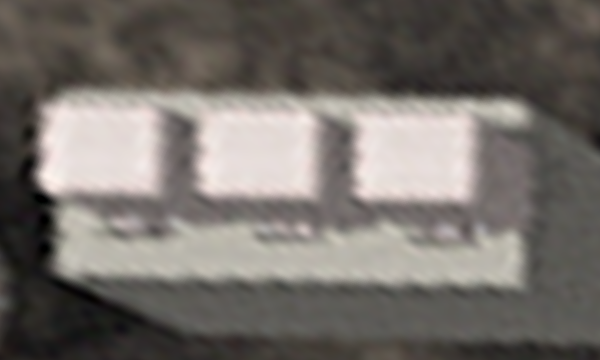

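View pics/c_deck.png

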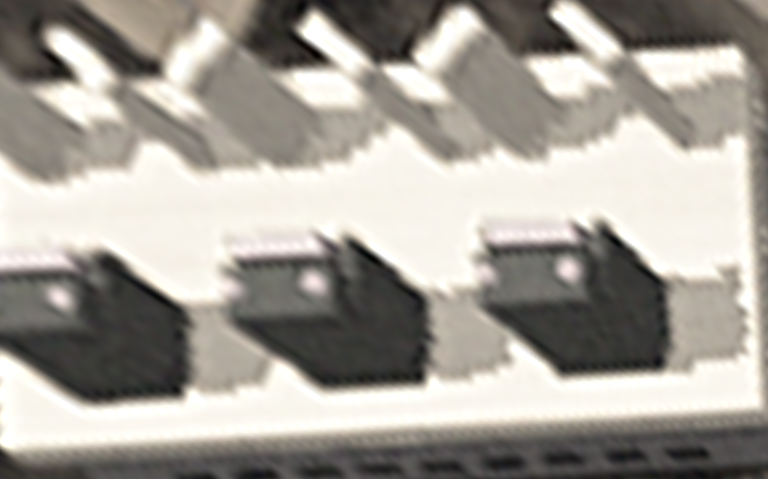

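Rack slots show on the +y half of each head, so key +x is world +y (yaw ≈ 90°). The control box yaw is about 7°, the shaker yaw about 3°. The true keys are the three grey ones in the rack at side-view (265,222), (272,233) and (258,212). Now I move over the controller.

```bash
python3 -m creep '[[-100,-95,-100,0,20,0,0],[-160,-95,-160,0,30,0,0],[-200,-95,-200,0,42,0,0],[-240,-95,-240,0,52,0,0],[-280,-95,-290,0,53,0,0]]'; python3 h.py 0.40 0.08 0.30 0
```

```text
time: 2.17
tool_pos: [0.2907, 0.2775, 0.2912]
ee_rot: [-1.57, -0.002, 0.388]
wrist_force: [0.9, -1.1, -0.3]
width: 0.094
row: [26.5, -8.8, -224.1] [-0.05, 22.23, 0.13] |tcp [0.2907 0.2775 0.2912] psi 22.23 F [ 0.9254 -1.0598 -0.2874] w 0.094 t 2.17
```

```bash
python3 -m creep '[[26,-9,-224,0,22.2,0,0],[26,-9,-224,0,22.2,0,0],[26,-9,-224,0,22.2,0,0],[26,-9,-224,0,22.2,0,0],[26,-9,-224,0,22.2,0,0]]'
cat > look.py <<'E'
from h import *
import sys
P=pose(); s=robot.snapshot("wrist"); cv2.imwrite(f"pics/{sys.argv[1]}.png",s["color"])
print(P[0],np.degrees(np.arctan2(P[1][1,0],P[1][0,0])))
for n in sys.argv[2:]:
    print(n,[(np.round(d["point"],4).tolist(),round(d["p"],2)) for d in robot.landmark_of(n,"wrist")])
E
python3 look.py d1 lever_knob lever_pivot controller key_0 key_rack jar_0 nest_0 seat_0 shaker
```

```text
time: 2.8
tool_pos: [0.4006, 0.0801, 0.299]
ee_rot: [-1.571, 0.0, 0.0]
wrist_force: [-0.5, 0.6, 0.7]
width: 0.0939
[0.4006 0.0801 0.299 ] 0.02089140820303403
lever_knob [([0.4419, -0.0204, 0.0707], 0.69)]
lever_pivot [([0.4732, 0.0026, 0.0423], 0.81)]
controller [([0.4487, -0.0023, 0.001], 0.94), ([0.4518, 0.187, 0.0397], 0.57), ([0.6231, 0.1469, -0.0012], 0.41)]
key_0 [([0.45, 0.1864, 0.0377], 0.88), ([0.644, 0.3274, 0.0163], 0.73), ([0.4521, 0.1072, 0.041], 0.67), ([0.4503, 0.1483, 0.0328], 0.66), ([0.3288, 0.33, 0.0104], 0.59)]
key_rack [([0.4556, 0.1529, 0.0006], 0.89)]
jar_0 [([0.4394, 0.2885, -0.0008], 0.68)]
nest_0 [([0.6376, 0.1465, 0.0444], 0.79), ([0.6392, 0.0709, 0.0375], 0.72), ([0.5996, 0.0683, 0.0745], 0.67), ([0.6311, 0.2202, 0.0378], 0.55), ([0.597, 0.1411, 0.0792], 0.51), ([0.4742, 0.002, 0.0422], 0.42)]
seat_0 [([0.5911, 0.2157, 0.0732], 0.97), ([0.5979, 0.1419, 0.0762], 0.7), ([0.6, 0.0713, 0.074], 0.63)]
shaker [([0.627, 0.1456, -0.0024], 0.68)]
```

View pics/d1.png

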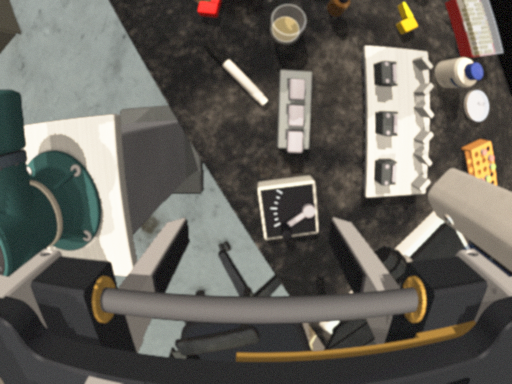

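Run:
```python
from h import *
s2=robot.snapshot("side");P=pose();w=robot.snapshot("wrist")
for z in (0,.1,.15,.2,.25): print(z,atz("side",404,296,z,s2)[:2],atz("side",415,230,z,s2)[:2],atz("wrist",432,212,z,w,P)[:2],atz("wrist",385,255,z,w,P)[:2],atz("wrist",430,175,z,w,P)[:2])
cv2.imwrite("pics/e1.png",cv2.resize(w["color"][140:384,180:512],(798,586)))
```

```text
0 [ 0.6209 -0.0908] [0.7617 0.034 ] [ 0.7354 -0.0166] [ 0.645  -0.1038] [0.7167 0.0564]
0.1 [ 0.5506 -0.1367] [ 0.6699 -0.0309] [0.6649 0.0205] [ 0.5934 -0.0484] [0.6501 0.0782]
0.15 [ 0.5154 -0.1596] [ 0.624  -0.0634] [0.6296 0.039 ] [ 0.5676 -0.0207] [0.6168 0.0892]
0.2 [ 0.4803 -0.1826] [ 0.5781 -0.0958] [0.5944 0.0576] [0.5419 0.007 ] [0.5835 0.1001]
0.25 [ 0.4451 -0.2055] [ 0.5322 -0.1283] [0.5591 0.0762] [0.5161 0.0346] [0.5503 0.111 ]
```

View pics/e1.png

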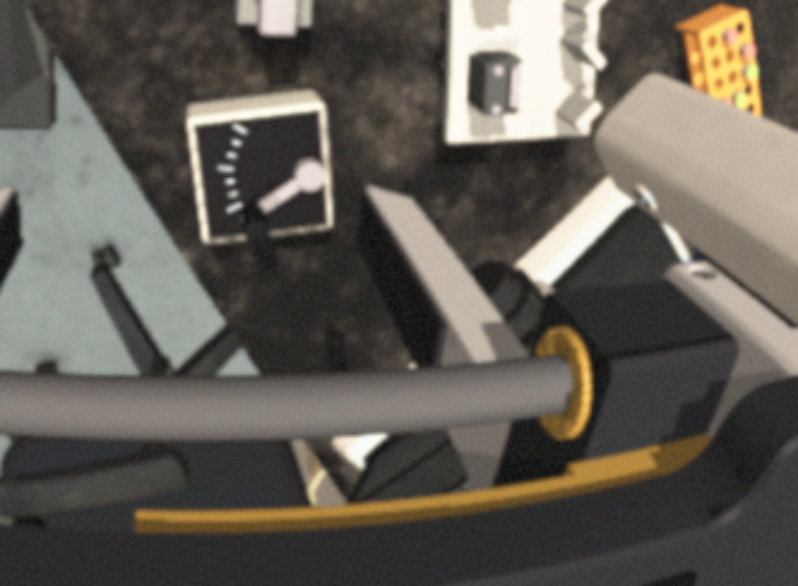

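```bash
python3 h.py 0.440 -0.021 0.11 0; python3 -m creep '[[40,0,-101,0,0,0,174],[40,100,-101,0,0,0,174],[40,189,-101,0,0,0,174],[40,189,-101,0,0,0,174],[40,189,-101,0,0,0,174]]'; python3 look.py d2 lever_knob lever_pivot controller;python3 h.py 0.440 -0.021 0.052 0
```

```text
row: [39.6, 189.3, -103.7] [-0.0, 0.37, 0.01] |tcp [0.3997 0.0824 0.2993] psi 0.37 F [-0.1911 -0.5963  0.2522] w 0.0937 t 3.4
time: 4.03
tool_pos: [0.4364, -0.0184, 0.1051]
ee_rot: [-1.569, 0.011, 0.005]
wrist_force: [0.1, 0.6, 0.3]
width: 0.0476
[ 0.4364 -0.0184  0.1051] 0.26968200784988045
lever_knob [([0.44, -0.0221, 0.0679], 0.72)]
lever_pivot [([0.4736, 0.0063, 0.0443], 0.72)]
controller [([0.4466, -0.0007, 0.0037], 0.82), ([0.4721, 0.0017, 0.0428], 0.61)]
row: [-2.9, 61.5, -2.2] [0.04, 0.34, 0.32] |tcp [ 0.4425 -0.0187  0.1135] psi 0.34 F [-0.3953  0.107   0.225 ] w 0.0317 t 4.22
```

View pics/d2.png

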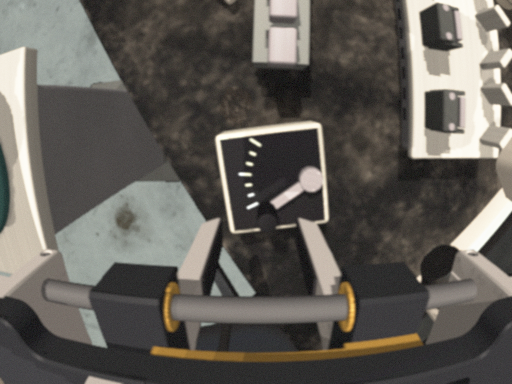

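```bash
python3 -m creep '[[0,0,0,0,0,0,174],[0,0,0,0,0,0,174]]';python3 - <<'E'
from h import *
P=pose();w=robot.snapshot("wrist");print(P[0],P[1])
print(atz("wrist",267,212,.08,w,P),proj("wrist",(.44,-.022,.068),w,P),proj("wrist",P[0],w,P))
cv2.imwrite("pics/e2.png",cv2.resize(w["color"][110:250,180:350],(800,600)))
E
python3 h.py 0.440 -0.021 0.052 0
```

```text
time: 4.47
tool_pos: [0.4416, -0.0187, 0.1122]
ee_rot: [-1.571, -0.004, 0.006]
wrist_force: [0.1, 0.5, 0.2]
width: 0.0302
[ 0.4416 -0.0187  0.1122] [[ 1.      0.0038 -0.006 ]
 [ 0.006  -0.0006  1.    ]
 [ 0.0038 -1.     -0.0006]]
[ 0.4476 -0.0174  0.08  ] (np.float64(256.93711072371275), np.float64(212.24836060991404)) (np.float64(259.2827018035004), np.float64(230.78527057503524))
row: [-1.5, 59.7, -2.3] [0.02, 0.34, 0.16] |tcp [ 0.4413 -0.0187  0.1117] psi 0.34 F [ 0.8713 -0.3544  0.2662] w 0.0299 t 4.53
```

View pics/e2.png

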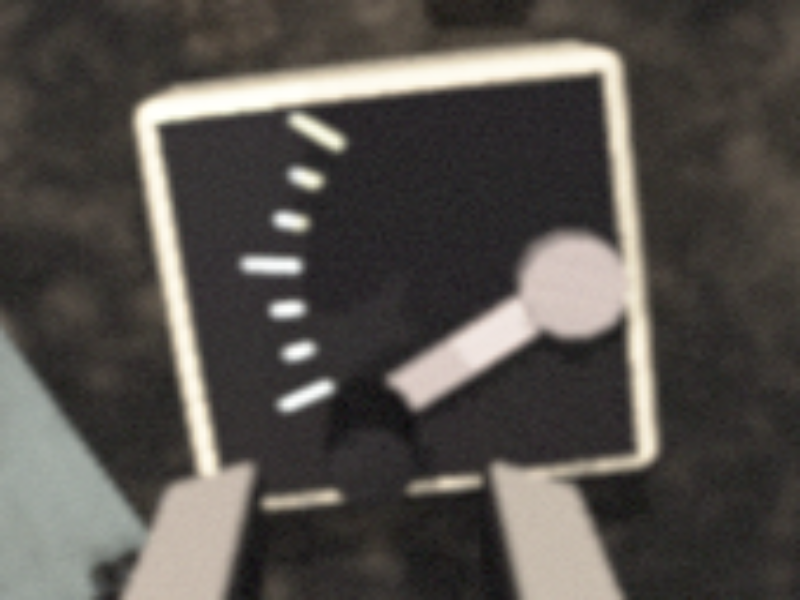

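```bash
python3 -m creep '[[-1,30,-3,0,0,0,174],[-1,60,-3,0,0,0,174],[-1,60,-3,0,0,0,174],[-1,60,-3,0,0,0,255],[-1,60,-3,0,0,0,255]]';  python3 -m creep '[[0,0,0,0,0,0,255],[0,0,0,0,0,0,255],[0,0,0,0,0,0,255],[0,0,0,0,0,0,255]]'; python3 look.py d3; python3 h.py 0.440 -0.021 0.052 0
```

```text
time: 5.15
tool_pos: [0.441, -0.021, 0.0507]
ee_rot: [-1.569, -0.004, 0.006]
wrist_force: [3.1, 3.6, -0.7]
width: 0.0154
time: 5.65
tool_pos: [0.441, -0.021, 0.0507]
ee_rot: [-1.569, -0.004, 0.006]
wrist_force: [4.8, 2.4, -2.4]
width: 0.0155
[ 0.441  -0.021   0.0507] 0.3272860316241074
row: [-1.0, -1.3, -0.0] [-0.09, 0.33, 0.23] |tcp [ 0.441  -0.021   0.0507] psi 0.33 F [ 4.3807  1.415  -0.9417] w 0.0154 t 5.7
```

View pics/d3.png

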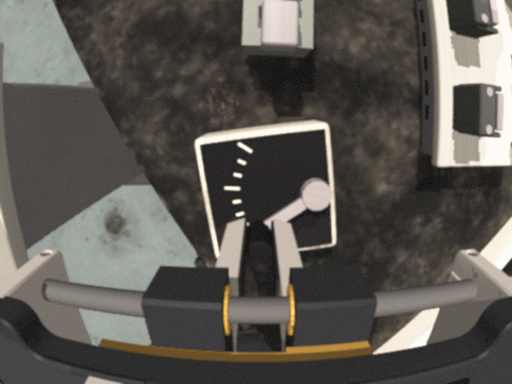

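```bash
python3 -m creep '[[-4,0,6,0,0,0,255],[-6.5,0,12,0,0,0,255],[-7.5,0,18,0,0,0,255],[-8,0,24,0,0,0,255],[-8,0,24,0,0,0,255]]';  python3 h.py 0.441 0.0275 0.0507 0; python3 -m creep '[[0.3,0,6,0,0,0,255],[1.5,0,12,0,0,0,255],[3,0,17,0,0,0,255],[4.5,0,20,0,0,0,255],[4.5,0,20,0,0,0,255]]'; python3 h.py 0.441 0.0275 0.0507 0
```

```text
time: 6.32
tool_pos: [0.433, -0.0002, 0.0507]
ee_rot: [-1.576, -0.004, 0.005]
wrist_force: [4.2, -5.3, -2.4]
width: 0.0151
row: [8.1, -0.1, 27.7] [0.32, 0.27, 0.24] |tcp [ 0.433  -0.0002  0.0507] psi 0.27 F [ 4.1732 -5.3034 -2.4322] w 0.0151 t 6.33
time: 6.95
tool_pos: [0.4344, 0.0193, 0.0506]
ee_rot: [-1.577, 0.003, 0.004]
wrist_force: [-3.4, -6.3, 4.1]
width: 0.0154
row: [6.7, -0.2, 8.2] [0.38, 0.25, -0.19] |tcp [0.4344 0.0193 0.0506] psi 0.25 F [-3.3788 -6.2808  4.0831] w 0.0154 t 6.95
```

```bash
python3 -m creep '[[1,0,3,0,0,0,255],[2,0,6,0,0,0,255],[3.5,0,9,0,0,0,255],[4.5,0,11,0,0,0,255],[4.5,0,11,0,0,0,255]]';  python3 h.py 0.441 0.0275 0.0507 0;  python3 look.py d4 lever_pivot lever_knob; python3 -c "
import cv2;s=cv2.imread('pics/d4.png');cv2.imwrite('pics/e4.png',cv2.resize(s[110:270,170:350],(800,600)))"
```

```text
time: 7.58
tool_pos: [0.4383, 0.0309, 0.0505]
ee_rot: [-1.576, 0.004, 0.005]
wrist_force: [-4.6, -5.4, 4.5]
width: 0.0155
row: [2.7, -0.2, -3.4] [0.31, 0.26, -0.25] |tcp [0.4383 0.0309 0.0505] psi 0.26 F [-4.5616 -5.4172  4.4781] w 0.0155 t 7.58
[0.4383 0.0309 0.0505] 0.2606645449535304
lever_pivot [([0.4736, 0.006, 0.0422], 0.94)]
lever_knob [([0.4345, 0.0289, 0.0667], 0.74), ([0.6264, 0.1491, -0.0038], 0.73)]
```

View pics/e4.png

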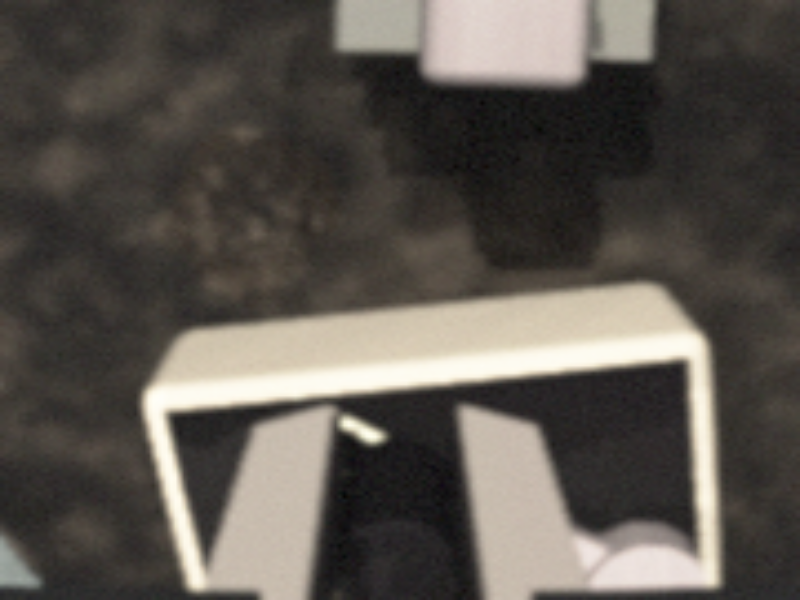

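```bash
python3 -m creep '[[1,0,2,0,0,0,255],[2,0,4,0,0,0,255],[2,0,4,0,0,0,255]]'; python3 -m creep '[[1,0,2,0,0,0,255],[2,0,4,0,0,0,255],[2,0,4,0,0,0,255]]'
```

```text
time: 8.1
tool_pos: [0.4398, 0.034, 0.0505]
ee_rot: [-1.578, 0.006, 0.005]
wrist_force: [-5.7, -7.8, 6.5]
width: 0.0154
time: 8.48
tool_pos: [0.4399, 0.0345, 0.0503]
ee_rot: [-1.586, 0.01, 0.005]
wrist_force: [-10.8, -17.1, 8.3]
width: 0.0157
```

Run:
```python
import numpy as np
from scipy.optimize import least_squares
p=np.array([(.441,-.021),(.433,-.0002),(.4344,.0193),(.4383,.0309),(.4399,.0343)])
r=least_squares(lambda c:np.hypot(*(p-c).T)-.045,[.478,.003]);c=r.x;print(c,r.fun*1000)
a=np.degrees(np.arctan2(*(p-c).T[::-1]))%360;print(a,a-a[-1])
```

```text
[0.47685942 0.00728894] [ 0.67451861 -0.50581444 -0.87441038  0.2140563   0.77768001]
[218.26936007 189.68973035 164.20467305 148.51963989 143.83953132] [74.42982876 45.85019903 20.36514174  4.68010857  0.        ]
```

```bash
python3 -m creep '[[-2,0,-4,0,0,0,255],[-2,0,-4,0,0,0,174],[-2,0,-4,0,0,0,174],[-2,0,-4,0,0,0,174]]'; python3 -m creep '[[0,-30,0,0,0,0,174],[0,-70,0,0,0,0,174],[0,-100,15,0,0,0,174],[0,-130,30,0,0,0,174],[0,-150,60,0,0,0,0]]';python3 -m creep '[[0,0,0,0,0,0,0],[0,0,0,0,0,0,0],[0,0,0,0,0,0,0]]'; python3 look.py d5 lever_pivot lever_knob key_0 key_rack;python3 h.py 0.441 0.0275 0.0507 0; python3 -c "
import cv2;s=cv2.imread('pics/d5.png');cv2.imwrite('pics/e5.png',cv2.resize(s[60:260,190:456],(798,600)))"
```

```text
time: 8.98
tool_pos: [0.4421, 0.0375, 0.0501]
ee_rot: [-1.571, 0.0, 0.006]
wrist_force: [0.5, -0.0, 0.1]
width: 0.0301
time: 9.6
tool_pos: [0.4423, 0.0976, 0.2019]
ee_rot: [-1.571, -0.002, 0.004]
wrist_force: [0.2, -0.0, -0.3]
width: 0.0365
time: 9.98
tool_pos: [0.4411, 0.0966, 0.1988]
ee_rot: [-1.571, 0.003, 0.005]
wrist_force: [0.6, -1.0, 0.5]
width: 0.0663
[0.4411 0.0966 0.1988] 0.26491906359068124
lever_pivot [([0.4755, 0.0032, 0.0394], 0.7)]
lever_knob [([0.4406, 0.0281, 0.0697], 0.72)]
key_0 [([0.4534, 0.1107, 0.0422], 0.97), ([0.4521, 0.1882, 0.0384], 0.96), ([0.6455, 0.3275, 0.0124], 0.67), ([0.4537, 0.1557, -0.0019], 0.51)]
key_rack []
row: [-0.8, 149.1, -69.4] [0.0, 0.27, -0.04] |tcp [0.4416 0.0969 0.1998] psi 0.27 F [-0.1815 -0.6653 -0.8438] w 0.0868 t 10.22
```

View pics/e5.png

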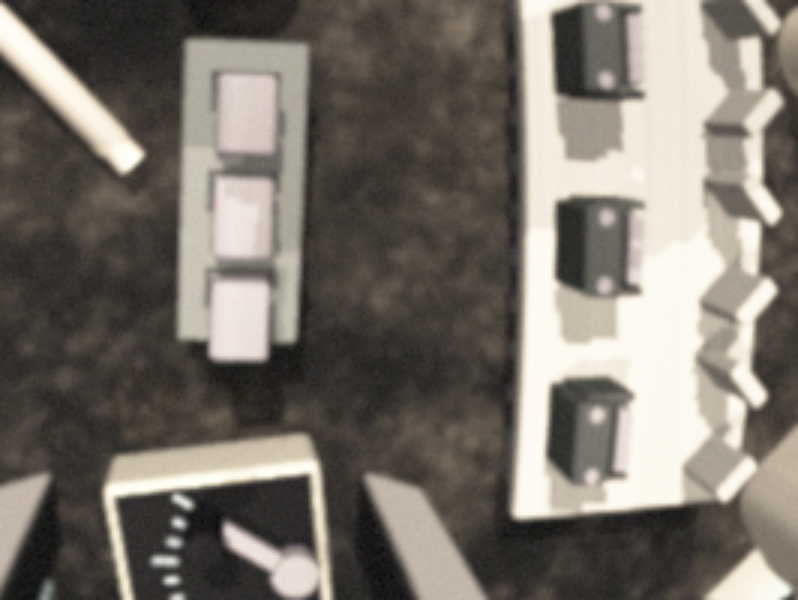

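Lever is on the 0 tick (lever direction in the crop from the hub at (295,575) towards the tick at (182,500)). Next I fetch the jar nearest the rack.

```bash
python3 h.py 0.441 0.2895 0.15 2.85; python3 -m creep '[[0,0,60,0,-2.6,0,0],[0,0,120,0,-2.6,0,0],[0,25,193,0,-2.6,0,0],[0,50,193,0,-2.6,0,0],[0,50,193,0,-2.6,0,0]]';python3 -m creep '[[0,0,0,0,0,0,0],[0,0,0,0,0,0,0],[0,0,0,0,0,0,0]]'; python3 look.py d6 jar_0 oil_bottle pen;python3 h.py 0.441 0.289 0.037 2.85
```

```text
row: [0.4, 49.8, 192.6] [0.0, -2.58, -0.04] |tcp [0.4416 0.0969 0.1998] psi 0.27 F [-0.1815 -0.6653 -0.8438] w 0.0868 t 10.22
time: 10.85
tool_pos: [0.4387, 0.2902, 0.1471]
ee_rot: [-1.574, 0.006, 0.053]
wrist_force: [-0.5, 0.3, -0.3]
width: 0.0938
time: 11.22
tool_pos: [0.4415, 0.2898, 0.1516]
ee_rot: [-1.57, -0.002, 0.049]
wrist_force: [0.1, -0.2, -0.6]
width: 0.0942
[0.4415 0.2898 0.1516] 2.8327997265244447
jar_0 [([0.4887, 0.4119, 0.0011], 0.59), ([0.4436, 0.2869, -0.0018], 0.56)]
oil_bottle [([0.5225, 0.336, 0.0037], 0.97)]
pen [([0.3645, 0.2125, 0.0027], 0.78)]
row: [-0.0, 113.7, -1.1] [-0.02, 0.04, 0.04] |tcp [0.4409 0.2901 0.1507] psi 2.89 F [-0.0529 -0.2067 -0.266 ] w 0.094 t 11.43
```

View pics/d6.png

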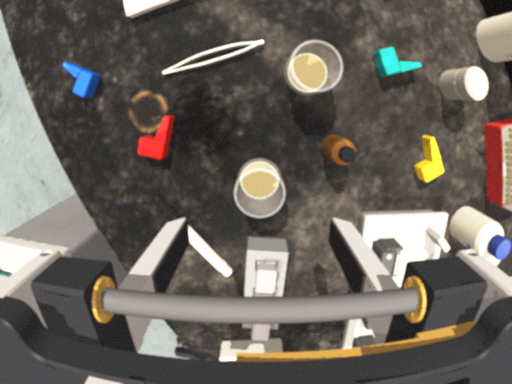

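Run:
```python
from h import *
P=pose();w=robot.snapshot("wrist")
print(P[0],atz("wrist",260.5,191,.06,w,P),atz("wrist",260.5,178,.0,w,P),proj("wrist",(.4415,.289,.06),w,P),proj("wrist",(.4415,.289,0),w,P))
cv2.imwrite("pics/e6.png",cv2.resize(w["color"][130:260,180:350],(785,600)))
```

```text
[0.4409 0.2901 0.1507] [0.4421 0.2912 0.06  ] [0.4425 0.2894 0.    ] (np.float64(259.7405250488216), np.float64(193.2105658095541)) (np.float64(259.56270208236117), np.float64(178.32066735382352))
```

View pics/e6.png

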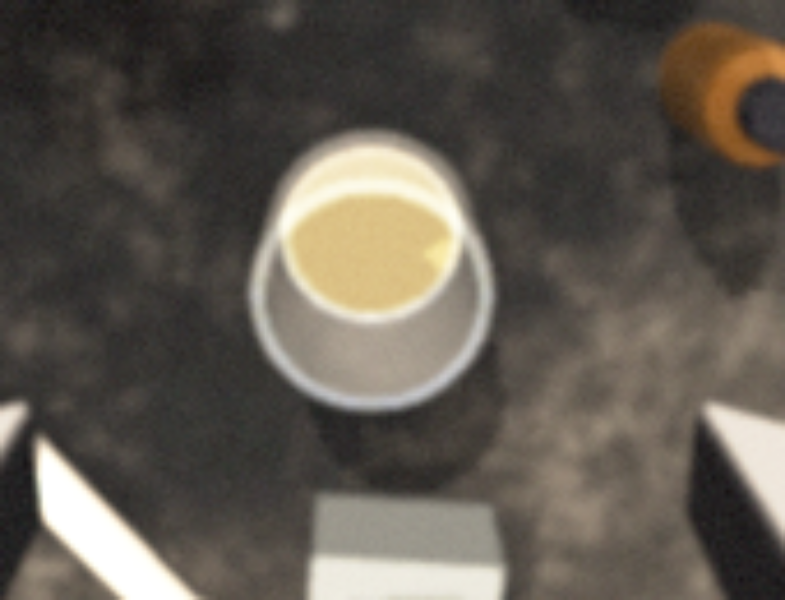

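```bash
python3 -m creep '[[1,50,-0.5,0,0,0,0],[1,90,-0.5,0,0,0,0],[1,114,-0.5,0,0,0,0],[1,114,-0.5,0,0,0,0],[1,114,-0.5,0,0,0,0]]';python3 -m creep '[[0,0,0,0,0,0,255],[0,0,0,0,0,0,255],[0,0,0,0,0,0,255],[0,0,0,0,0,0,255],[0,0,0,0,0,0,255]]';python3 -m creep '[[0,0,0,0,0,0,255],[0,0,0,0,0,0,255]]'; python3 h.py 0.633 0.1452 0.16 2.85
```

```text
time: 12.1
tool_pos: [0.4425, 0.2903, 0.0375]
ee_rot: [-1.57, -0.002, 0.051]
wrist_force: [-0.4, 0.3, -0.1]
width: 0.094
time: 12.72
tool_pos: [0.4418, 0.2899, 0.0363]
ee_rot: [-1.571, -0.0, 0.051]
wrist_force: [0.7, 0.6, 1.3]
width: 0.0493
time: 12.98
tool_pos: [0.4418, 0.2899, 0.0363]
ee_rot: [-1.571, -0.0, 0.051]
wrist_force: [-0.6, -0.1, 0.8]
width: 0.0493
row: [183.6, -123.7, -154.2] [-0.0, 0.07, 0.01] |tcp [0.4418 0.2899 0.0363] psi 2.92 F [-0.5782 -0.147   0.8042] w 0.0493 t 12.97
```

```bash
python3 -m creep '[[0,-40,0,0,0,0,255],[0,-80,0,0,0,0,255],[30,-124,-20,0,0,0,255],[70,-124,-55,0,0,0,255],[110,-124,-90,0,0,0,255]]';python3 h.py 0.633 0.1452 0.16 2.85; python3 -m creep '[[35,0,-32,0,0,0,255],[65,0,-60,0,0,0,255],[73,0,-64,0,0,0,255],[73,0,-64,0,0,0,255],[73,0,-64,0,0,0,255]]';python3 -m creep '[[0,0,0,0,0,0,255],[0,0,0,0,0,0,255],[0,0,0,0,0,0,255]]'; python3 look.py d7 nest_0 seat_0 jar_0 ; python3 h.py 0.633 0.1452 0.16 2.85
```

```text
time: 13.6
tool_pos: [0.5573, 0.205, 0.1611]
ee_rot: [-1.57, -0.002, 0.052]
wrist_force: [0.2, 1.1, -1.1]
width: 0.0493
row: [72.4, 1.2, -63.7] [-0.04, 0.12, 0.09] |tcp [0.5573 0.205  0.1611] psi 2.97 F [ 0.1916  1.0784 -1.0788] w 0.0493 t 13.6
time: 14.22
tool_pos: [0.6313, 0.1465, 0.1602]
ee_rot: [-1.57, 0.001, 0.052]
wrist_force: [-0.1, -0.1, -0.9]
width: 0.0488
time: 14.6
tool_pos: [0.6321, 0.1457, 0.1605]
ee_rot: [-1.571, -0.0, 0.051]
wrist_force: [-0.1, 0.1, -0.3]
width: 0.049
[0.6321 0.1457 0.1605] 2.948300246952587
nest_0 [([0.6271, 0.218, 0.039], 0.58)]
seat_0 [([0.5889, 0.2142, 0.074], 0.93), ([0.5983, 0.0702, 0.0735], 0.9), ([0.4535, 0.154, 0.0016], 0.46)]
jar_0 [([0.6298, 0.1438, 0.1256], 0.86)]
row: [0.8, 0.3, -0.2] [-0.0, 0.07, 0.0] |tcp [0.6322 0.1454 0.1603] psi 2.92 F [-0.1903 -0.0538 -0.2315] w 0.0493 t 14.8
```

View pics/d7.png

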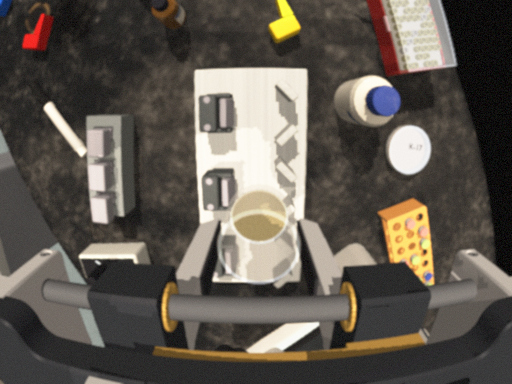

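```bash
cat > ov.py <<'E'
from h import *
import sys
yaw=np.radians(float(sys.argv[4]));n1=np.array([float(sys.argv[2]),float(sys.argv[3]),.04])
X=np.array([np.cos(yaw),np.sin(yaw),0]);Y=np.array([-X[1],X[0],0]);Z=np.array([0,0,1])
def draw(cam,fn,crop=None,k=1):
    P=pose();s=robot.snapshot(cam);im=cv2.resize(s["color"],None,fx=k,fy=k,interpolation=cv2.INTER_CUBIC)
    q=lambda p:tuple(int(round((a+.5)*k-.5)) for a in proj(cam,p,s,P))
    for i in range(3):
        n=n1+Y*.075*(1-i)
        cv2.drawMarker(im,q(n),(0,0,255),0,8)
        c=[n+X*(-.055+a)+Y*b+.034*Z for a,b in ((0,-.011),(.03,-.011),(.03,.011),(0,.011))]
        cv2.polylines(im,[np.array([q(p) for p in c])],True,(0,255,0),1)
        ring=[n+.025*(X*np.cos(t)+Y*np.sin(t)) for t in np.linspace(0,6.28,40)]
        cv2.polylines(im,[np.array([q(p) for p in ring])],True,(255,0,0),1)
        for sg in (1,-1):
            # V wall line tangent to jar at 45deg, top z
            d=(X+sg*Y)/2**.5;t=(X-sg*Y)/2**.5
            cv2.line(im,q(n+.025*d+.012*t+.034*Z),q(n+.025*d-.012*t+.034*Z),(255,0,255),1)
    dc=n1-X*.0127
    c=[dc+X*a+Y*b for a,b in ((-.057,-.12),(.057,-.12),(.057,.12),(-.057,.12))]
    cv2.polylines(im,[np.array([q(p) for p in c])],True,(0,255,255),1)
    if crop: a,b,c2,d2=[v*k for v in crop]; im=im[a:b,c2:d2]
    cv2.imwrite(fn,im)
t=sys.argv[1]
draw("wrist",f"pics/{t}w.png",(40,310,120,400) if len(sys.argv)<6 else eval(sys.argv[5]),2)
draw("side",f"pics/{t}s.png",(140,270,270,410),4)
E
python3 ov.py o1 .6363 .1452 2.85
```

```text
(no output)
```

View pics/o1w.png

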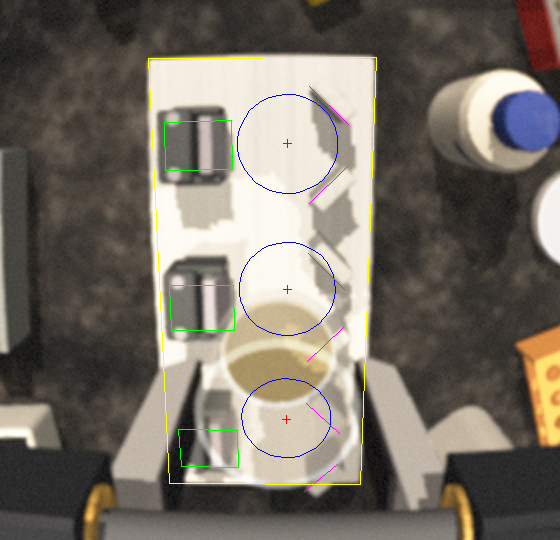

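View pics/o1s.png

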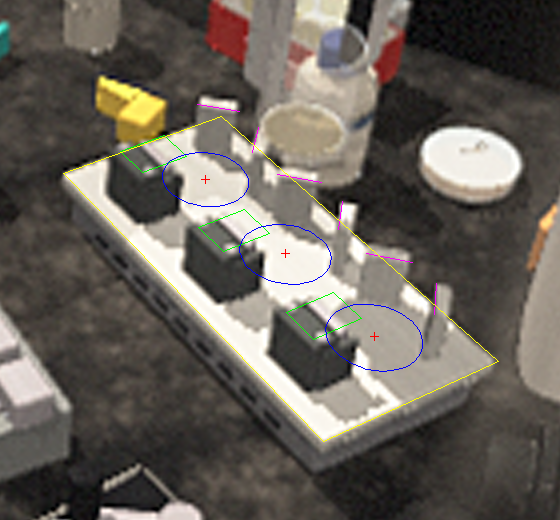

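```bash
python3 -m creep '[[1,30,-0.5,0,0,0,255],[1,50,-0.5,0,0,0,255],[1,60,-0.5,0,0,0,255],[1,70,-0.5,0,0,0,255],[1,70,-0.5,0,0,0,255]]';python3 ov.py o2 .6363 .1452 2.85;python3 h.py 0.6338 0.1451 0.077 2.85
```

```text
time: 15.52
tool_pos: [0.633, 0.1449, 0.0895]
ee_rot: [-1.571, 0.001, 0.051]
wrist_force: [-0.5, 0.0, -0.4]
width: 0.049
row: [0.1, 13.9, 0.1] [-0.01, 0.06, 0.07] |tcp [0.6337 0.145  0.0909] psi 2.91 F [1.0272 0.5214 0.0601] w 0.0494 t 15.62
```

View pics/o2s.png

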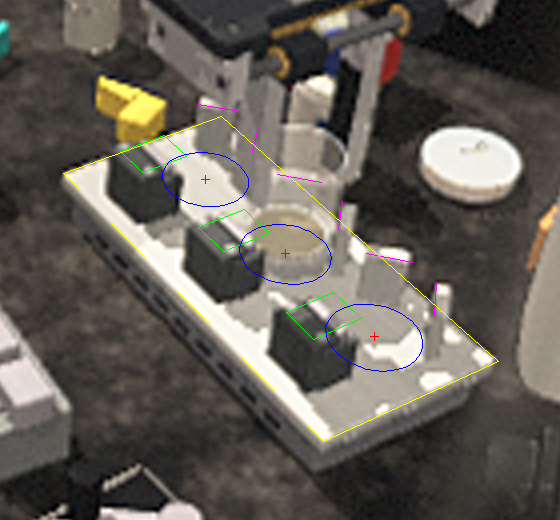

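View pics/o2w.png

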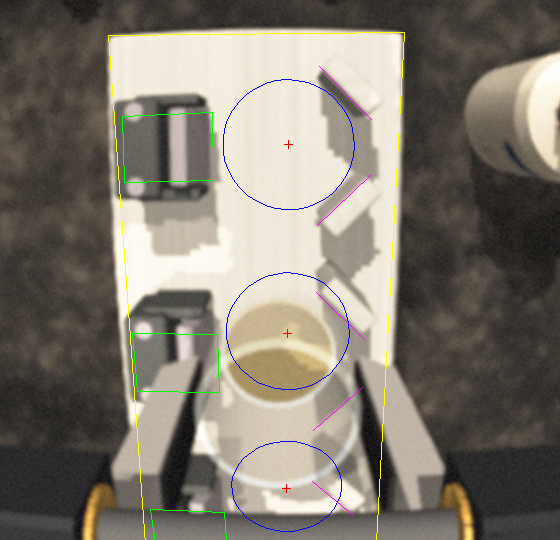

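```bash
python3 -m creep '[[0,6,0,0,0,0,255],[0,10,0,0,0,0,255],[0,13,0,0,0,0,255],[0,13,0,0,0,0,255]]';python3 h.py 0.6363 0.1452 0.0763 2.85
```

```text
time: 16.12
tool_pos: [0.6332, 0.1449, 0.0768]
ee_rot: [-1.571, 0.0, 0.051]
wrist_force: [1.0, 0.6, -0.2]
width: 0.0491
row: [3.1, 0.5, 0.2] [-0.0, 0.06, -0.02] |tcp [0.6332 0.1449 0.0768] psi 2.91 F [ 1.007   0.5596 -0.2276] w 0.0491 t 16.12
```

```bash
python3 -m creep '[[1,0.3,0,0,0,0,255],[2,0.3,0,0,0,0,255],[3,0.3,0,0,0,0,255],[3,0.3,0,0,0,0,255]]'; python3 -m creep '[[1,0,0,0,0,0,255],[2,0,0,0,0,0,255],[2,0,0,0,0,0,255]]';python3 h.py 0.6363 0.1452 0.0763 2.85
```

```text
time: 16.62
tool_pos: [0.6351, 0.1455, 0.0767]
ee_rot: [-1.57, 0.003, 0.051]
wrist_force: [-6.0, 0.7, 1.8]
width: 0.0491
time: 17.0
tool_pos: [0.6355, 0.1458, 0.0764]
ee_rot: [-1.57, 0.006, 0.051]
wrist_force: [-8.5, 1.4, 1.9]
width: 0.0493
row: [0.7, 0.1, -0.7] [-0.06, 0.09, -0.37] |tcp [0.6355 0.1458 0.0764] psi 2.94 F [-8.5055  1.4072  1.9486] w 0.0493 t 17.0
```

```bash
python3 -m creep '[[0,0,0,0,0,0,90],[0,0,0,0,0,0,90],[0,0,0,0,0,0,90],[0,0,0,0,0,0,90]]'; python3 h.py 0.6363 0.1452 0.0763 2.85;  python3 -m creep '[[0,-30,0,0,0,0,90],[0,-60,0,0,0,0,90],[0,-90,0,0,0,0,90],[0,-100,0,0,0,0,60],[0,-100,0,0,0,0,60]]';python3 ov.py o3 .6356 .1456 2.85; python3 look.py d8 jar_0 nest_0 seat_0 key_0
```

```text
time: 17.5
tool_pos: [0.6388, 0.1449, 0.0772]
ee_rot: [-1.571, -0.001, 0.051]
wrist_force: [1.0, -1.5, 0.5]
width: 0.0605
row: [-2.5, 0.9, 0.4] [0.01, 0.05, 0.07] |tcp [0.6388 0.1449 0.0772] psi 2.9 F [ 1.0017 -1.4559  0.4954] w 0.0605 t 17.5
time: 18.12
tool_pos: [0.6387, 0.1451, 0.1773]
ee_rot: [-1.571, -0.001, 0.051]
wrist_force: [-0.2, -0.3, -1.1]
width: 0.0718
[0.6377 0.145  0.1751] 2.9139095540983067
jar_0 [([0.4522, 0.1899, 0.038], 0.62), ([0.6333, 0.1448, 0.0401], 0.55), ([0.4473, 0.0003, 0.0005], 0.54), ([0.6298, 0.2233, 0.0414], 0.26)]
nest_0 [([0.6335, 0.2216, 0.0395], 0.96), ([0.6404, 0.0727, 0.0354], 0.87)]
seat_0 [([0.5938, 0.215, 0.0742], 0.87), ([0.5997, 0.0688, 0.0739], 0.71), ([0.5964, 0.1384, 0.0769], 0.62), ([0.5254, 0.3348, 0.0023], 0.32)]
key_0 [([0.6467, 0.3277, 0.0131], 0.96), ([0.3231, 0.3314, 0.0072], 0.91), ([0.4513, 0.1875, 0.0364], 0.84), ([0.4515, 0.1524, 0.0328], 0.78), ([0.2224, 0.4071, 0.0085], 0.64), ([0.4527, 0.1097, 0.0362], 0.55), ([0.477, 0.004, 0.0439], 0.26)]
```

View pics/o3s.png

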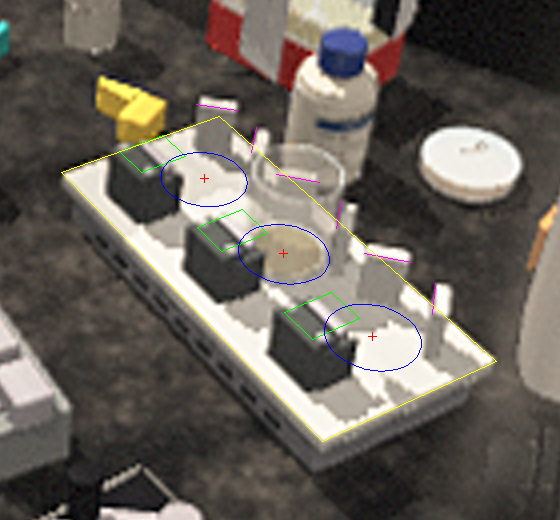

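View pics/o3w.png

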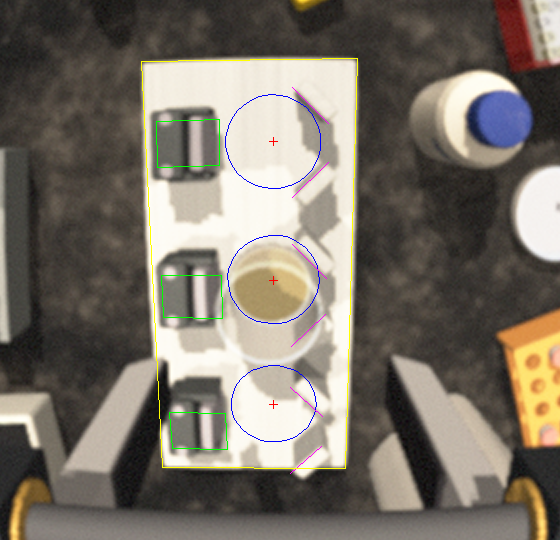

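```bash
python3 h.py 0.4522 0.1868 0.13 0;  python3 -m creep '[[-60,-20,20,0,2,0,120],[-120,-20,40,0,2.9,0,120],[-180,0,50,0,2.9,0,120],[-182,44,51,0,2.9,0,120],[-182,44,51,0,2.9,0,120]]'; python3 -m creep '[[0,0,0,0,0,0,120],[0,0,0,0,0,0,120],[0,0,0,0,0,0,120]]'; python3 look.py d9 key_0 key_rack;  python3 -c "
import cv2;s=cv2.imread('pics/d9.png');cv2.imwrite('pics/e9.png',cv2.resize(s[120:280,160:360],(800,600)))"
```

```text
row: [-183.2, 46.0, 51.1] [0.01, 2.92, -0.12] |tcp [0.6379 0.1451 0.1756] psi 2.92 F [0.2552 0.8165 0.2469] w 0.0721 t 18.48
time: 19.1
tool_pos: [0.45, 0.1862, 0.129]
ee_rot: [-1.573, 0.009, 0.001]
wrist_force: [0.3, -0.6, -0.5]
width: 0.0497
time: 19.48
tool_pos: [0.4555, 0.187, 0.1344]
ee_rot: [-1.57, -0.003, -0.0]
wrist_force: [0.0, 0.4, 0.3]
width: 0.0497
[0.4555 0.187  0.1344] -0.01777238999505987
key_0 [([0.4521, 0.1116, 0.0411], 0.97), ([0.6472, 0.3249, 0.0104], 0.93), ([0.4505, 0.1896, 0.0382], 0.92), ([0.4542, 0.1486, 0.0347], 0.89), ([0.2221, 0.4065, 0.0105], 0.79), ([0.3235, 0.3314, 0.0104], 0.69), ([0.628, 0.2198, 0.0389], 0.21)]
key_rack [([0.4556, 0.1525, 0.0009], 0.64)]
```

View pics/e9.png

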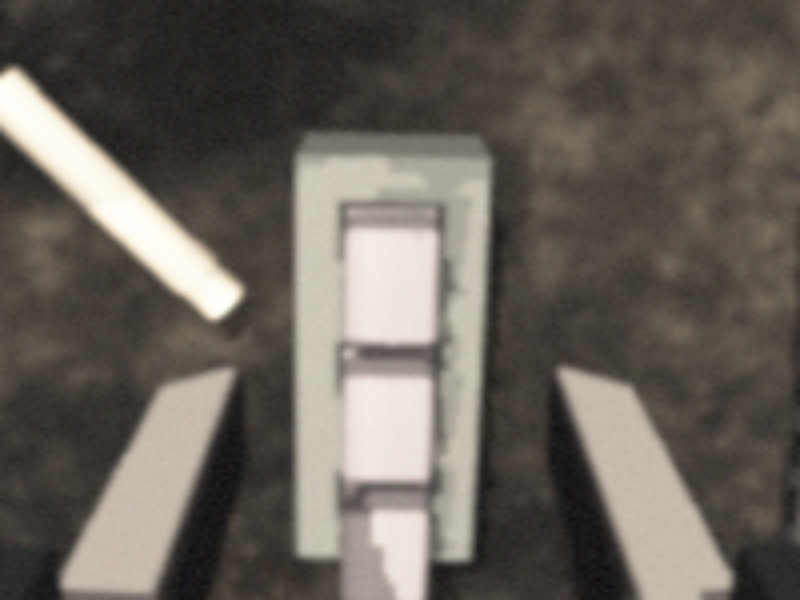

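```bash
python3 - <<'E'
from h import *
P=pose();w=robot.snapshot("wrist");print(P[0])
for u,v in [(342,222),(438,222),(342,347),(436,347),(343,372),(432,372),(343,487),(429,487)]:
    print(atz("wrist",160+u/4,120+v/3.75,.056,w,P))
print(atz("wrist",160+297/4,120+157/3.75,.036,w,P),atz("wrist",160+490/4,120+157/3.75,.036,w,P),atz("wrist",160+295/4,120+556/3.75,.036,w,P),atz("wrist",160+473/4,120+556/3.75,.036,w,P))
E
python3 h.py 0.4522 0.1868 0.042 0
```

```text
[0.4546 0.1868 0.1335]
[0.4425 0.2025 0.056 ]
[0.4638 0.2025 0.056 ]
[0.4421 0.1712 0.056 ]
[0.4636 0.1711 0.056 ]
[0.4423 0.1646 0.056 ]
[0.4628 0.1646 0.056 ]
[0.4417 0.1327 0.056 ]
[0.4624 0.1328 0.056 ]
[0.4312 0.2145 0.036 ] [0.4767 0.2145 0.036 ] [0.4275 0.0999 0.036 ] [0.4751 0.0999 0.036 ]
row: [-2.2, 91.2, -0.0] [-0.01, 0.0, 0.03] |tcp [0.4543 0.1868 0.1332] psi 0.0 F [ 0.8018 -0.2357 -0.5073] w 0.0503 t 19.68
```

```bash
python3 -m creep '[[-1,40,0,0,1,0,120],[-1.3,75,0,0,1,0,120],[-1.3,92,0,0,1,0,120],[-1.3,92,0,0,1,0,120],[-1.3,92,0,0,1,0,120]]'; python3 h.py 0.453 0.1868 0.041 -1; python3 -m creep '[[0,0,0,0,0,0,255],[0,0,0,0,0,0,255],[0,0,0,0,0,0,255],[0,0,0,0,0,0,255],[0,0,0,0,0,0,255]]'; python3 h.py 0.453 0.1868 0.041 -1
```

```text
time: 20.3
tool_pos: [0.4539, 0.1872, 0.0425]
ee_rot: [-1.57, -0.003, -0.017]
wrist_force: [0.0, -0.8, -0.0]
width: 0.05
row: [-0.9, 1.5, -0.4] [-0.05, 0.02, 0.15] |tcp [0.4539 0.1872 0.0425] psi -0.98 F [ 0.0424 -0.8376 -0.0018] w 0.05 t 20.3
time: 20.92
tool_pos: [0.4532, 0.187, 0.0415]
ee_rot: [-1.57, -0.001, -0.017]
wrist_force: [0.7, -0.5, 2.1]
width: 0.0218
row: [-0.2, 0.5, -0.2] [-0.03, 0.02, 0.08] |tcp [0.4532 0.187  0.0415] psi -0.98 F [ 0.7056 -0.4551  2.1137] w 0.0218 t 20.93
```

```bash
python3 -m creep '[[0,-40,0,0,0,0,255],[0,-80,0,0,0,0,255],[0,-115,0,0,0,0,255],[0,-130,0,0,5,0,255],[0,-130,0,0,10,0,255]]'; python3 h.py 0.5939 0.1437 0.16 -87.15
```

```text
time: 21.55
tool_pos: [0.4531, 0.187, 0.1724]
ee_rot: [-1.57, -0.002, -0.195]
wrist_force: [0.0, -0.5, -0.9]
width: 0.0218
row: [146.4, 12.7, -15.3] [-0.13, 76.01, 0.05] |tcp [0.4531 0.187  0.1724] psi -11.14 F [ 0.0071 -0.4603 -0.8836] w 0.0218 t 21.55
```

```bash
python3 -m creep '[[30,0,0,0,10.5,0,255],[60,0,-5,0,21,0,255],[90,0,-10,0,31.5,0,255],[120,5,-15,0,42,0,255],[146,10,-15,0,52,0,255]]'; python3 h.py 0.5939 0.1437 0.16 -87.15
```

```text
time: 22.18
tool_pos: [0.5935, 0.1436, 0.1598]
ee_rot: [-1.573, 0.001, -1.106]
wrist_force: [0.3, -0.2, -1.7]
width: 0.0223
row: [0.1, -0.2, 0.4] [0.11, 23.79, -0.02] |tcp [0.5935 0.1436 0.1598] psi -63.36 F [ 0.3303 -0.185  -1.7341] w 0.0223 t 22.18
```

```bash
python3 -m creep '[[0,0,0,0,10,0,255],[0,0,0,0,20,0,255],[0,0,0,0,23.8,0,255],[0,0,0,0,23.8,0,255],[0,0,0,0,23.8,0,255]]'; python3 -m creep '[[0,0,0,0,0,0,255],[0,0,0,0,0,0,255]]'; python3 h.py 0.5939 0.1437 0.16 -87.15; python3 ov.py o4 .6354 .1457 2.85 '(60,330,110,400)'; python3 look.py d10 key_0 jar_0
```

```text
time: 22.8
tool_pos: [0.5928, 0.1443, 0.1604]
ee_rot: [-1.572, 0.0, -1.514]
wrist_force: [-0.1, 1.8, -1.4]
width: 0.022
time: 23.05
tool_pos: [0.5931, 0.1443, 0.1609]
ee_rot: [-1.571, 0.0, -1.514]
wrist_force: [0.9, -0.1, -1.1]
width: 0.0217
row: [0.7, 0.9, 0.8] [0.0, 0.39, -0.0] |tcp [0.5931 0.1443 0.1609] psi -86.76 F [ 0.9193 -0.1251 -1.0513] w 0.0217 t 23.05
[0.5931 0.1443 0.1609] -86.77074624746919
key_0 [([0.6451, 0.3291, 0.0107], 0.91), ([0.3229, 0.3313, 0.0084], 0.87), ([0.5897, 0.1431, 0.1593], 0.81), ([0.5877, 0.4411, 0.0116], 0.79), ([0.453, 0.1473, 0.0323], 0.51), ([0.4513, 0.1134, 0.037], 0.5)]
jar_0 [([0.6345, 0.1443, 0.0395], 0.88), ([0.4888, 0.4113, -0.0039], 0.83)]
```

View pics/o4w.png

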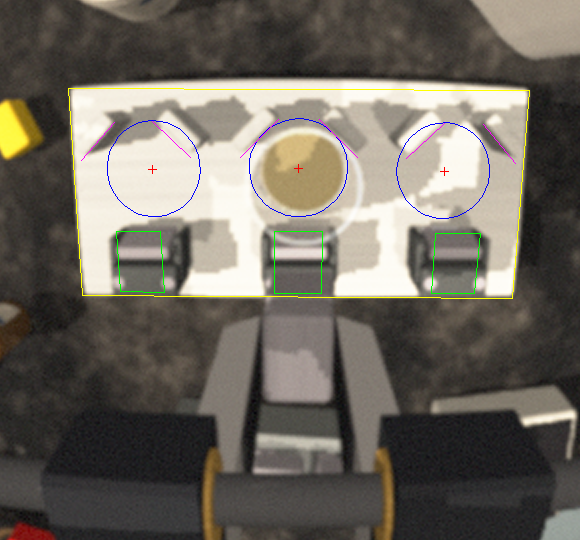

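View pics/o4s.png

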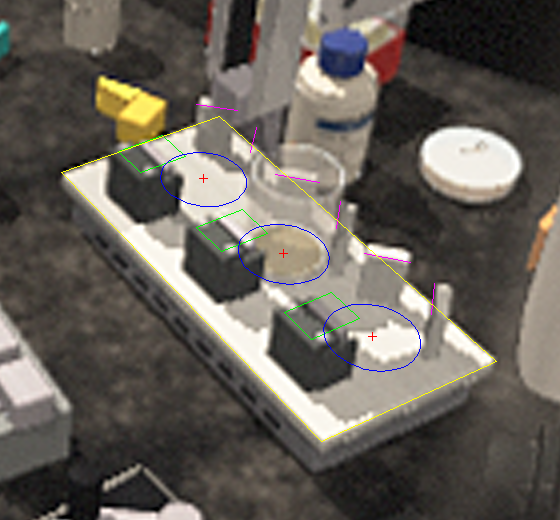

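```bash
cat > keyov.py <<'E'
from h import *
import sys
# overlay key model: origin = TCP + off(mm along key x), z -5.5mm
off=float(sys.argv[2])/1000; dz=float(sys.argv[3])/1000
P=pose();X=P[1][:,2];Y=-P[1][:,0]; Z=-P[1][:,1] # key x = tool z at insertion
o=P[0]+X*off-Z*dz
def box(q,im,k):
    L=lambda a,b,c:cv2.line(im,q(o+X*a[0]*.001+Y*a[1]*.001+Z*a[2]*.001),q(o+X*b[0]*.001+Y*b[1]*.001+Z*b[2]*.001),c,1)
    for y in (-11,11):
        H=[(-15,y,0),(15,y,0),(15,y,20),(-15,y,20)]
        B=[(3,y,0),(10,y,-28),(15,y,-28),(15,y,0)]
        for S,c in ((H,(0,255,0)),(B,(0,0,255))):
            for i in range(4): L(S[i],S[(i+1)%4],c)
    for a in [(-15,0),(15,0),(15,20),(-15,20)]: L((a[0],-11,a[1]),(a[0],11,a[1]),(0,255,0))
    for a in [(10,-28),(15,-28)]: L((a[0],-11,a[1]),(a[0],11,a[1]),(0,0,255))
for cam in ("wrist","side","scene"):
    s=robot.snapshot(cam);k=4
    im=cv2.resize(s["color"],None,fx=k,fy=k,interpolation=cv2.INTER_CUBIC)
    q=lambda p:tuple(int(round((a+.5)*k-.5)) for a in proj(cam,p,s,P))
    raw=im.copy();box(q,im,k)
    u,v=q(o);u=max(u,200);a=slice(max(v-250,0),v+250);b=slice(max(u-200,0),u+200)
    cv2.imwrite(f"pics/{sys.argv[1]}{cam}.png",np.hstack([raw[a,b],im[a,b]]))
E
python3 keyov.py k1 0 5.5
```

```text
(no output)
```

View pics/k1wrist.png

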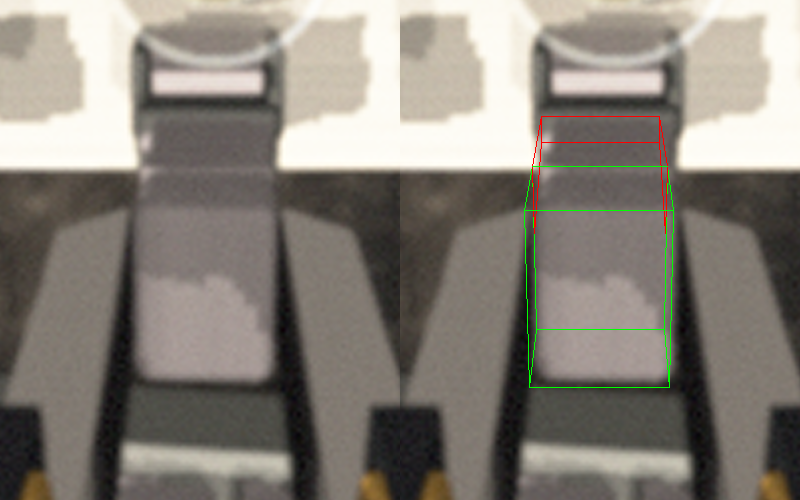

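View pics/k1side.png

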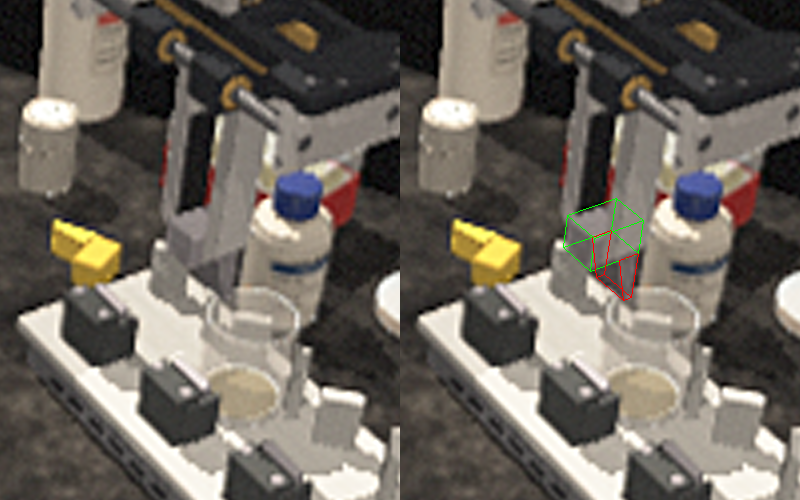

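View pics/k1scene.png

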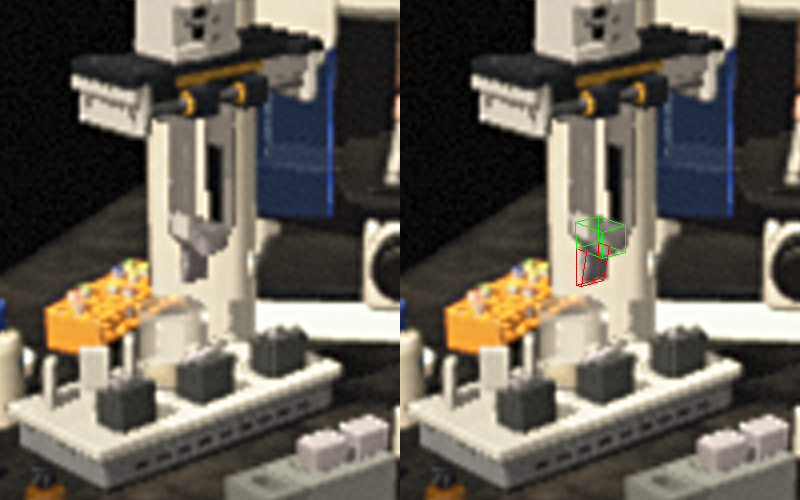

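```bash
python3 -m creep '[[0.6,20,0.8,0,0.3,0,255],[0.6,35,0.8,0,0.3,0,255],[0.6,48,0.8,0,0.3,0,255],[0.6,48,0.8,0,0.3,0,255],[0.6,48,0.8,0,0.3,0,255]]'; python3 h.py 0.5939 0.1437 0.0795 -87.15; python3 keyov.py k2 0 5
```

```text
time: 24.08
tool_pos: [0.5943, 0.1438, 0.1134]
ee_rot: [-1.57, 0.0, -1.52]
wrist_force: [0.4, -0.4, -1.7]
width: 0.0222
row: [0.1, 33.9, -0.4] [-0.05, 0.07, -0.01] |tcp [0.5943 0.1438 0.1134] psi -87.08 F [ 0.409  -0.3857 -1.7103] w 0.0222 t 24.07
```

View pics/k2wrist.png

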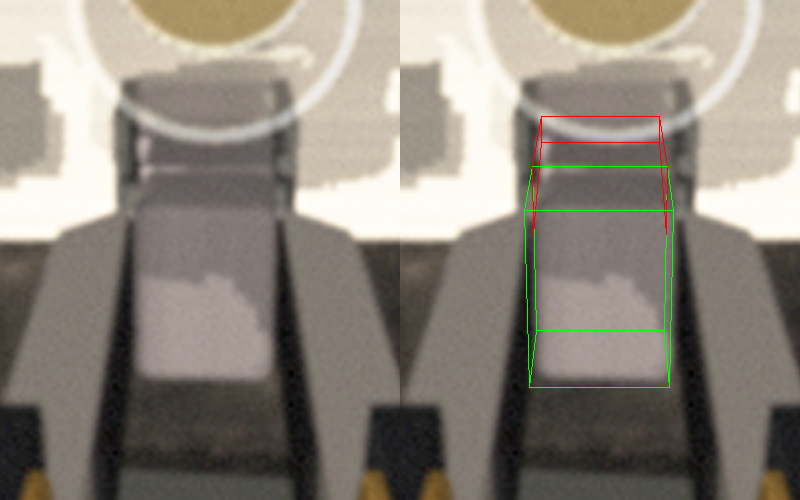

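View pics/k2side.png

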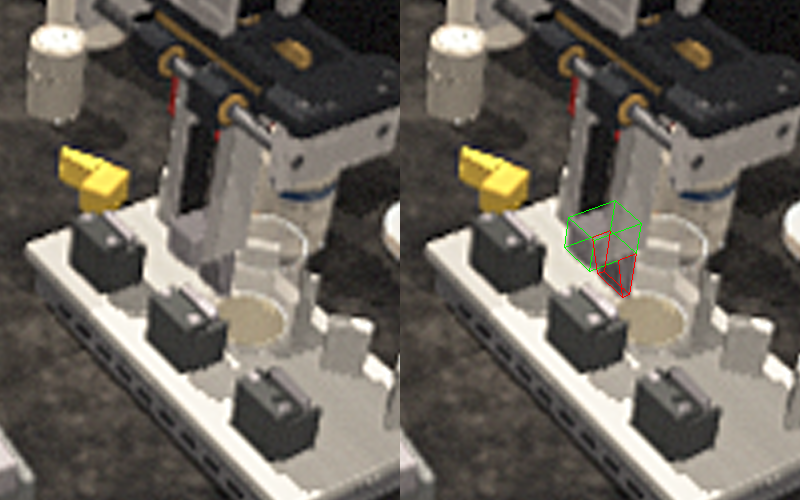

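```bash
python3 -m creep '[[0,5,-0.3,0,0,0,255],[0,10,-0.3,0,0,0,255],[0,10,-0.3,0,0,0,255]]';python3 -m creep '[[0,4,0,0,0,0,255],[0,8,0,0,0,0,255],[0,8,0,0,0,0,255]]'; python3 h.py 0.5939 0.1437 0.0795 -87.15
```

```text
time: 24.6
tool_pos: [0.5937, 0.1437, 0.1023]
ee_rot: [-1.571, 0.0, -1.52]
wrist_force: [0.9, -0.7, -1.2]
width: 0.0218
time: 24.98
tool_pos: [0.5944, 0.1437, 0.095]
ee_rot: [-1.569, 0.0, -1.52]
wrist_force: [3.3, 0.2, -0.9]
width: 0.0217
row: [0.0, 15.5, -0.5] [-0.1, 0.06, -0.01] |tcp [0.5944 0.1437 0.095 ] psi -87.09 F [ 3.3184  0.2113 -0.8695] w 0.0217 t 24.98
```

```bash
python3 -m creep '[[0,2,0.8,0,0,0,255],[0,4,1,0,0,0,255],[0,4,1,0,0,0,255]]';python3 -m creep '[[0,2,0.3,0,0,0,255],[0,4,0.3,0,0,0,255],[0,4,0.3,0,0,0,255]]'; python3 h.py 0.5939 0.1437 0.0795 -87.15
```

```text
time: 25.35
tool_pos: [0.5951, 0.1438, 0.0914]
ee_rot: [-1.57, 0.0, -1.52]
wrist_force: [2.1, -0.8, 3.3]
width: 0.0221
time: 25.72
tool_pos: [0.5953, 0.1439, 0.0878]
ee_rot: [-1.57, 0.0, -1.52]
wrist_force: [0.6, 0.6, 5.1]
width: 0.0218
row: [0.1, 8.3, -1.4] [-0.07, 0.07, -0.02] |tcp [0.5953 0.1439 0.0878] psi -87.08 F [0.633  0.6247 5.069 ] w 0.0218 t 25.73
```

```bash
python3 -m creep '[[0,2,0,0,0,0,255],[0,4,0,0,0,0,255],[0,4,0,0,0,0,255]]';python3 -m creep '[[0,2,0,0,0,0,255],[0,4,0,0,0,0,255],[0,4,0,0,0,0,255]]'; python3 h.py 0.5939 0.1437 0.0795 -87.15
```

```text
time: 26.1
tool_pos: [0.5954, 0.144, 0.0849]
ee_rot: [-1.569, 0.0, -1.52]
wrist_force: [-0.7, 0.1, 8.6]
width: 0.0218
time: 26.48
tool_pos: [0.5955, 0.1441, 0.0819]
ee_rot: [-1.568, 0.001, -1.52]
wrist_force: [-1.0, -0.1, 11.6]
width: 0.0222
row: [0.4, 2.4, -1.6] [-0.15, 0.08, -0.04] |tcp [0.5955 0.1441 0.0819] psi -87.07 F [-1.0064 -0.0665 11.5963] w 0.0222 t 26.48
```

```bash
python3 -m creep '[[0,2,0,0,0,0,255],[0,3,0,0,0,0,255],[0,3,0,0,0,0,255]]';python3 -m creep '[[0,1,0,0,0,0,255],[0,2,0,0,0,0,255],[0,2,0,0,0,0,255]]'; python3 -m creep '[[0,1,0,0,0,0,255],[0,2,0,0,0,0,255],[0,2,0,0,0,0,255]]';python3 h.py 0.5939 0.1437 0.0795 -87.15
```

```text
time: 26.85
tool_pos: [0.5955, 0.1442, 0.0801]
ee_rot: [-1.568, 0.001, -1.52]
wrist_force: [-2.5, -0.8, 14.8]
width: 0.0216
time: 27.22
tool_pos: [0.5956, 0.1442, 0.08]
ee_rot: [-1.567, 0.001, -1.52]
wrist_force: [-5.2, -0.8, 21.8]
width: 0.0219
time: 27.6
tool_pos: [0.5957, 0.1442, 0.0798]
ee_rot: [-1.566, 0.001, -1.52]
wrist_force: [-8.7, -1.9, 27.3]
width: 0.0219
row: [0.4, 0.3, -1.9] [-0.29, 0.09, -0.04] |tcp [0.5957 0.1442 0.0798] psi -87.06 F [-8.6566 -1.9173 27.3432] w 0.0219 t 27.6
```

```bash
python3 -m creep '[[0,-4,0,0,0,0,255],[0,-4,0,0,0,0,157],[0,-4,0,0,0,0,157],[0,-4,0,0,0,0,157]]';python3 -m creep '[[0,-30,0,0,0,0,157],[0,-60,0,0,0,0,157],[0,-100,0,0,0,0,157],[0,-110,0,0,0,0,157],[0,-110,0,0,0,0,157]]'; python3 ov.py o5 .6354 .1457 2.85 '(60,330,110,400)';python3 look.py d11 key_0 jar_0
```

```text
time: 28.1
tool_pos: [0.5937, 0.1436, 0.0742]
ee_rot: [-1.574, -0.0, -1.52]
wrist_force: [0.5, 0.6, 0.4]
width: 0.036
time: 28.72
tool_pos: [0.5949, 0.1438, 0.1854]
ee_rot: [-1.571, 0.0, -1.52]
wrist_force: [0.0, -0.7, -0.8]
width: 0.0357
[0.5939 0.1436 0.1834] -87.08566822267734
key_0 [([0.4513, 0.1508, 0.0298], 0.97), ([0.4475, 0.1107, 0.0366], 0.87), ([0.5877, 0.437, 0.0143], 0.85), ([0.5917, 0.1469, 0.0773], 0.77), ([0.646, 0.328, 0.0146], 0.69)]
jar_0 [([0.4861, 0.4116, 0.0005], 0.77), ([0.6361, 0.1437, 0.0394], 0.75)]
```

View pics/o5w.png

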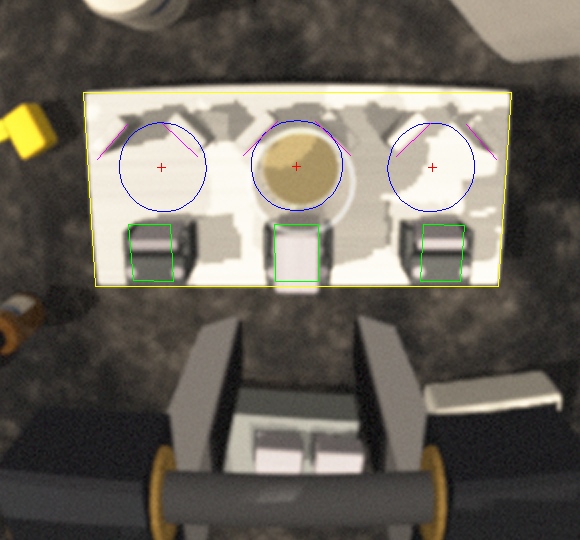

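View pics/o5s.png

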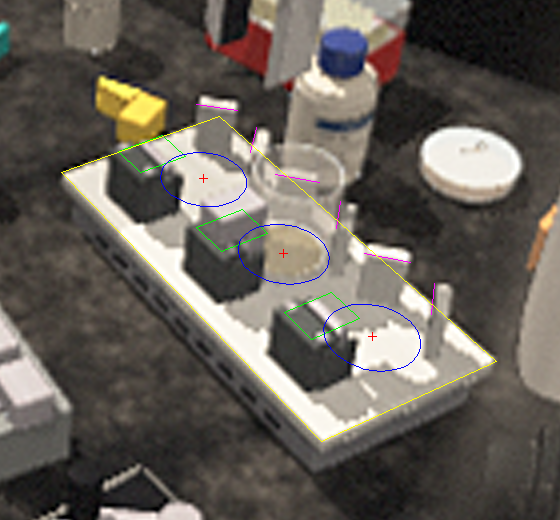

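```bash
cat > zoom.py <<'E'
from h import *
import sys
k=8
for cam,(cx,cy,cz) in (("side",eval(sys.argv[2])),("scene",eval(sys.argv[2]))):
    s=robot.snapshot(cam);u,v=map(int,proj(cam,(cx,cy,cz),s))
    im=s["color"][v-34:v+34,u-48:u+48];cv2.imwrite(f"pics/{sys.argv[1]}{cam}.png",cv2.resize(im,None,fx=k,fy=k,interpolation=cv2.INTER_CUBIC))
E
python3 zoom.py z1 '(.6,.145,.08)'
```

```text
(no output)
```

View pics/z1side.png

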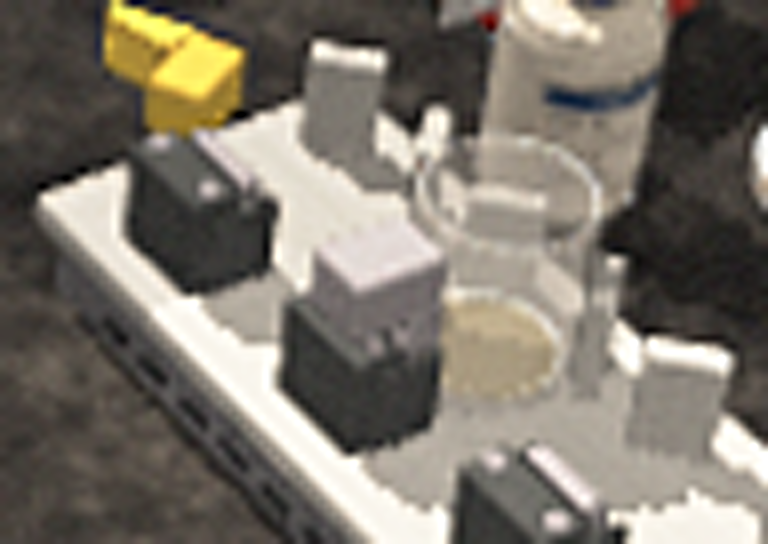

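View pics/z1scene.png

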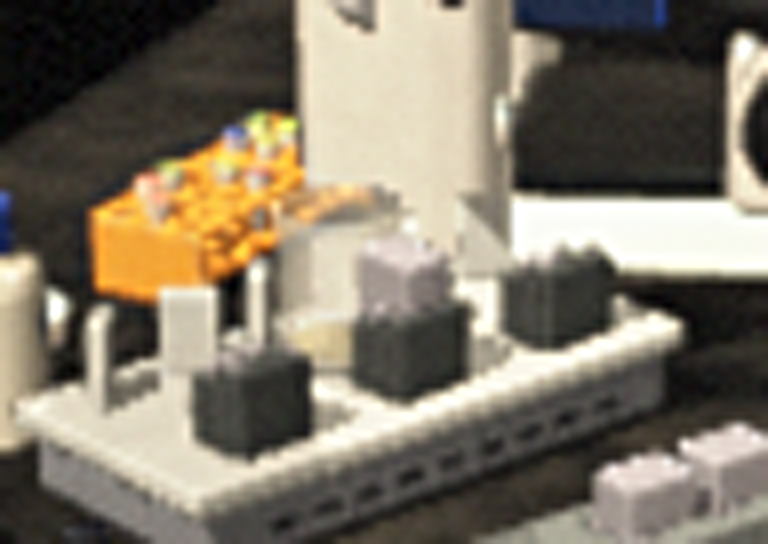

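Side and scene zooms show the key head flush on the middle block with the jar upright behind it. I'll confirm the height with a closed-finger push.

```bash
python3 h.py 0.594 0.1438 0.1 -87.15; python3 -m creep '[[0,0,0,0,0,0,255],[0,40,0,0,0,0,255],[0,70,0,0,0,0,255],[0,83,0,0,0,0,255],[0,83,0,0,0,0,255]]';python3 -m creep '[[0,2,0,0,0,0,255],[0,4,0,0,0,0,255],[0,4,0,0,0,0,255]]';python3 -m creep '[[0,2,0,0,0,0,255],[0,4,0,0,0,0,255],[0,4,0,0,0,0,255]]'
```

```text
row: [-0.2, 84.5, -0.2] [0.13, 0.06, 0.01] |tcp [0.5944 0.1437 0.1845] psi -87.09 F [-0.659   0.4355  0.6686] w 0.036 t 29.07
time: 29.7
tool_pos: [0.5945, 0.1437, 0.1022]
ee_rot: [-1.572, -0.0, -1.52]
wrist_force: [0.1, -0.2, 0.5]
width: 0.0003
time: 30.08
tool_pos: [0.5953, 0.1438, 0.0996]
ee_rot: [-1.57, 0.0, -1.52]
wrist_force: [0.2, -0.3, -0.0]
width: 0.0005
time: 30.45
tool_pos: [0.5949, 0.1438, 0.0948]
ee_rot: [-1.571, 0.0, -1.52]
wrist_force: [-0.3, -0.7, -0.0]
width: 0.0003
```

```bash
python3 -m creep '[[0,1,0,0,0,0,255],[0,2,0,0,0,0,255],[0,3,0,0,0,0,255],[0,3,0,0,0,0,255]]';python3 -m creep '[[0,1,0,0,0,0,255],[0,2,0,0,0,0,255],[0,2,0,0,0,0,255]]'
```

```text
time: 30.95
tool_pos: [0.5951, 0.1438, 0.0945]
ee_rot: [-1.569, 0.0, -1.52]
wrist_force: [-4.3, -0.7, 8.3]
width: 0.0001
time: 31.32
tool_pos: [0.5951, 0.1438, 0.0944]
ee_rot: [-1.568, 0.0, -1.52]
wrist_force: [-6.2, -1.1, 14.4]
width: 0.0003
```

Head top measured at 0.0944 m (ideal 0.094): home. Next is the second jar.

```bash
python3 -m creep '[[0,-30,0,0,0,0,255],[0,-60,0,0,0,0,255],[0,-100,0,0,-10,0,200],[0,-100,0,0,-20,0,100],[0,-100,0,0,-30,0,0]]'; python3 h.py 0.488 0.412 0.15 2.85
```

```text
time: 31.95
tool_pos: [0.5953, 0.1438, 0.1907]
ee_rot: [-1.569, -0.001, -0.991]
wrist_force: [-0.5, -0.7, 0.1]
width: 0.0272
row: [-283.2, 40.6, 57.2] [-0.06, -59.61, 0.08] |tcp [0.5953 0.1438 0.1907] psi -56.76 F [-0.4684 -0.7131  0.0789] w 0.0272 t 31.95
```

```bash
python3 -m creep '[[-60,0,12,0,-10,0,0],[-120,0,25,0,-20,0,0],[-180,0,36,0,-30,0,0],[-230,0,46,0,-40,0,0],[-283,0,57,0,-50,0,0]]'; python3 -m creep '[[0,0,0,0,-9.5,0,0],[0,0,0,0,-9.5,0,0],[0,0,0,0,-9.5,0,0],[0,0,0,0,-9.5,0,0]]';python3 h.py 0.488 0.412 0.15 2.85; python3 look.py d12 jar_0 oil_bottle forceps
```

```text
time: 32.58
tool_pos: [0.4882, 0.4138, 0.1897]
ee_rot: [-1.571, -0.0, -0.118]
wrist_force: [1.3, -0.2, -0.7]
width: 0.0771
time: 33.08
tool_pos: [0.4895, 0.4116, 0.19]
ee_rot: [-1.571, -0.0, 0.04]
wrist_force: [0.1, 0.8, -0.6]
width: 0.0939
row: [-1.5, 40.0, 0.5] [-0.01, -0.58, 0.01] |tcp [0.4895 0.4116 0.19  ] psi 2.27 F [ 0.1126  0.777  -0.6476] w 0.0939 t 33.08
[0.4895 0.4116 0.19  ] 2.2668774516815278
jar_0 [([0.6355, 0.1425, 0.0417], 0.77), ([0.4876, 0.4117, -0.0041], 0.68)]
oil_bottle [([0.5238, 0.3317, 0.0022], 0.67)]
forceps [([0.383, 0.4252, -0.0061], 0.78)]
```

View pics/d12.png

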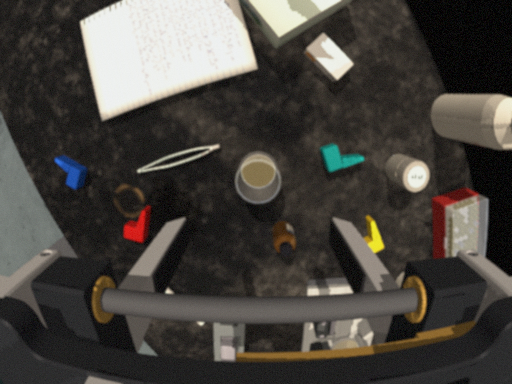

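Run:
```python
from h import *
P=pose();w=robot.snapshot("wrist");print(P[0],atz("wrist",258.2,182,.06,w,P))
cv2.imwrite("pics/e12.png",cv2.resize(w["color"][120:240,180:340],(800,600)))
```

```text
[0.4893 0.4119 0.19  ] [0.4883 0.4116 0.06  ]
```

View pics/e12.png

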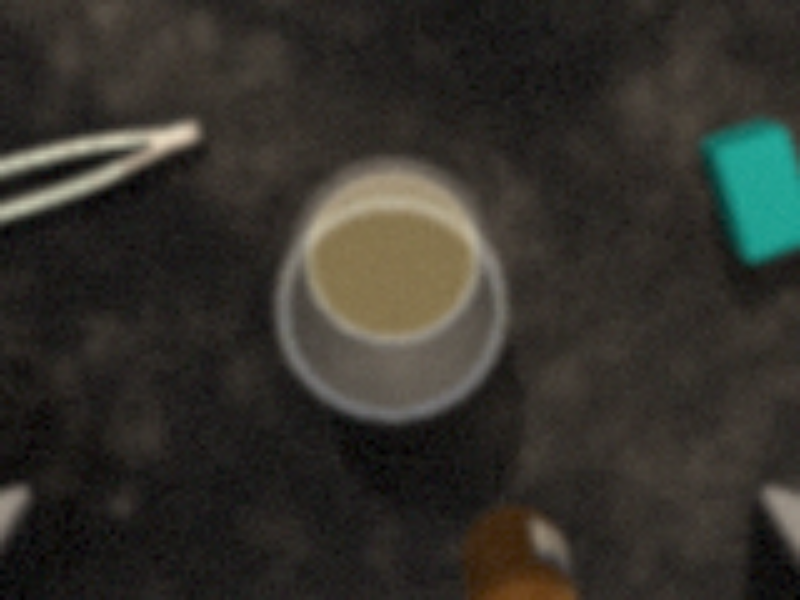

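```bash
python3 -m creep '[[-0.8,50,0,0,-0.6,0,0],[-0.8,100,0,0,-0.6,0,0],[-0.8,140,0,0,-0.6,0,0],[-0.8,153,0,0,-0.6,0,0],[-0.8,153,0,0,-0.6,0,0]]';python3 -m creep '[[0,0,0,0,0,0,255],[0,0,0,0,0,0,255],[0,0,0,0,0,0,255],[0,0,0,0,0,0,255],[0,0,0,0,0,0,255]]';python3 -m creep '[[0,0,0,0,0,0,255],[0,0,0,0,0,0,255]]'; python3 h.py 0.6291 0.220 0.16 2.85
```

```text
time: 33.95
tool_pos: [0.4881, 0.4122, 0.0367]
ee_rot: [-1.571, 0.001, 0.052]
wrist_force: [-0.5, -0.1, 0.5]
width: 0.0939
time: 34.58
tool_pos: [0.4883, 0.4123, 0.0371]
ee_rot: [-1.571, -0.0, 0.053]
wrist_force: [0.2, 0.6, 0.4]
width: 0.0493
time: 34.83
tool_pos: [0.4883, 0.4123, 0.0371]
ee_rot: [-1.571, -0.0, 0.053]
wrist_force: [0.1, 0.3, 0.6]
width: 0.0493
row: [130.5, -122.9, -199.5] [-0.01, 0.16, 0.01] |tcp [0.4883 0.4123 0.0371] psi 3.01 F [0.107  0.2712 0.6397] w 0.0493 t 34.83
```

```bash
python3 -m creep '[[0,-40,0,0,0,0,255],[0,-80,0,0,0,0,255],[0,-123,-20,0,0,0,255],[40,-123,-70,0,0,0,255],[80,-123,-120,0,0,0,255]]'; python3 h.py 0.6292 0.2205 0.16 2.85
```

```text
time: 35.45
tool_pos: [0.5732, 0.2985, 0.161]
ee_rot: [-1.57, -0.002, 0.055]
wrist_force: [0.7, 0.1, -0.6]
width: 0.0492
row: [51.7, 1.0, -81.0] [-0.05, 0.28, 0.11] |tcp [0.5732 0.2985 0.161 ] psi 3.13 F [ 0.6751  0.0688 -0.5878] w 0.0492 t 35.45
```

```bash
python3 -m creep '[[25,0,-40,0,0.3,0,255],[52,0,-81,0,0.3,0,255],[52,0,-81,0,0.3,0,255],[52,0,-81,0,0.3,0,255],[52,0,-81,0,0.3,0,255]]'; python3 -m creep '[[0,0,0,0,0,0,255],[0,0,0,0,0,0,255],[0,0,0,0,0,0,255]]'; python3 h.py 0.6292 0.2205 0.09 2.85
```

```text
time: 36.08
tool_pos: [0.6277, 0.2222, 0.1599]
ee_rot: [-1.57, 0.0, 0.049]
wrist_force: [-0.3, 0.3, -0.3]
width: 0.0493
time: 36.45
tool_pos: [0.6284, 0.2212, 0.16]
ee_rot: [-1.571, -0.0, 0.048]
wrist_force: [-0.2, -0.1, -0.5]
width: 0.0493
row: [0.8, 70.0, -0.8] [-0.0, -0.1, 0.01] |tcp [0.6284 0.2212 0.16  ] psi 2.75 F [-0.2106 -0.0964 -0.4785] w 0.0493 t 36.45
```

```bash
python3 -m creep '[[0.8,30,-0.8,0,0,0,255],[0.8,50,-0.8,0,0,0,255],[0.8,60,-0.8,0,0,0,255],[0.8,70,-0.8,0,0,0,255],[0.8,70,-0.8,0,0,0,255]]'; python3 h.py 0.6292 0.2205 0.0775 2.85; python3 ov.py o6 .6354 .1457 2.85
```

```text
time: 37.08
tool_pos: [0.6291, 0.22, 0.0892]
ee_rot: [-1.571, 0.001, 0.047]
wrist_force: [-0.1, 0.4, -0.7]
width: 0.0491
row: [0.2, 11.7, 0.5] [0.01, -0.13, -0.07] |tcp [0.6291 0.22   0.0892] psi 2.72 F [-0.0869  0.4203 -0.6649] w 0.0491 t 37.08
```

View pics/o6s.png

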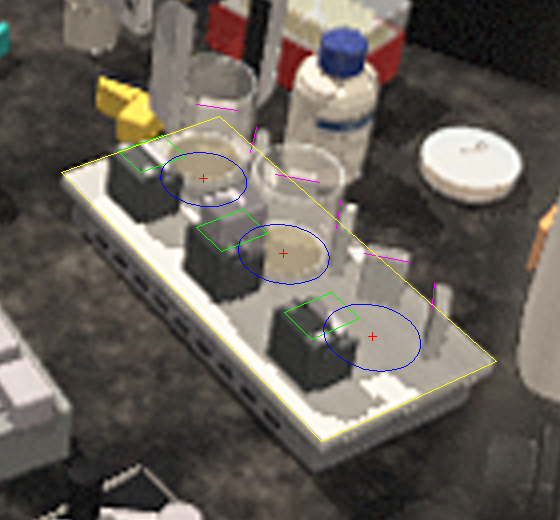

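```bash
python3 -m creep '[[0,6,0.5,0,0,0,255],[0,12,0.5,0,0,0,255],[0,12,0.5,0,0,0,255]]'; python3 -m creep '[[0,0,0,0,0,0,255],[0,0,0,0,0,0,255]]';  python3 h.py 0.6292 0.2205 0.0775 2.85;  python3 -m creep '[[1,0,0,0,0,0,255],[2,0,0,0,0,0,255],[3,0,0,0,0,0,255],[3,0,0,0,0,0,255]]'; python3 -m creep '[[1,0,0,0,0,0,255],[2,0,0,0,0,0,255],[2,0,0,0,0,0,255]]'; python3 h.py 0.6317 0.2206 0.0775 2.85
```

```text
time: 37.55
tool_pos: [0.6292, 0.2205, 0.0774]
ee_rot: [-1.571, 0.001, 0.047]
wrist_force: [-0.4, -0.3, -1.0]
width: 0.049
time: 37.8
tool_pos: [0.6293, 0.2206, 0.0779]
ee_rot: [-1.571, 0.0, 0.047]
wrist_force: [0.6, 0.6, -0.1]
width: 0.0494
row: [-0.2, 0.4, -0.1] [-0.0, -0.13, -0.0] |tcp [0.6293 0.2206 0.0779] psi 2.72 F [ 0.5754  0.5954 -0.1416] w 0.0494 t 37.8
time: 38.3
tool_pos: [0.6324, 0.2207, 0.0779]
ee_rot: [-1.571, 0.0, 0.047]
wrist_force: [-0.7, 0.4, -0.8]
width: 0.0494
time: 38.67
tool_pos: [0.6332, 0.2212, 0.0776]
ee_rot: [-1.57, 0.003, 0.048]
wrist_force: [-5.1, 1.3, 1.6]
width: 0.0491
row: [-1.5, 0.1, -0.5] [-0.03, -0.11, -0.16] |tcp [0.6332 0.2212 0.0776] psi 2.74 F [-5.1113  1.2753  1.6423] w 0.0491 t 38.67
```

```bash
python3 -m creep '[[1,0.8,0,0,0,0,255],[1,0.8,0,0,0,0,255]]'; python3 -m creep '[[0,0,0,0,0,0,90],[0,0,0,0,0,0,90],[0,0,0,0,0,0,90],[0,0,0,0,0,0,90]]';  python3 -m creep '[[0,-30,0,0,0,0,90],[0,-60,0,0,0,0,90],[0,-90,0,0,0,0,90],[0,-100,0,0,0,0,120],[0,-100,0,0,0,0,120]]';python3 ov.py o7 .6354 .1457 2.85; python3 look.py d13 jar_0 nest_0 key_0
```

```text
time: 38.92
tool_pos: [0.6335, 0.2215, 0.0772]
ee_rot: [-1.57, 0.004, 0.048]
wrist_force: [-7.9, 1.7, 1.6]
width: 0.0492
time: 39.42
tool_pos: [0.6358, 0.2206, 0.0772]
ee_rot: [-1.571, -0.001, 0.047]
wrist_force: [0.2, -0.0, 0.3]
width: 0.0606
time: 40.05
tool_pos: [0.6357, 0.2208, 0.1775]
ee_rot: [-1.571, -0.001, 0.047]
wrist_force: [-0.4, 0.5, -1.2]
width: 0.0501
[0.6347 0.2206 0.1753] 2.709372686971359
jar_0 [([0.6352, 0.1416, 0.0389], 0.94), ([0.6297, 0.2189, 0.0388], 0.6), ([0.4546, 0.1572, 0.0006], 0.36)]
nest_0 [([0.6392, 0.0694, 0.0368], 0.7), ([0.6388, 0.146, 0.0429], 0.64)]
key_0 [([0.4511, 0.147, 0.0337], 0.94), ([0.4506, 0.1112, 0.0389], 0.89), ([0.6452, 0.3284, 0.0122], 0.8), ([0.3232, 0.3283, 0.01], 0.71), ([0.5917, 0.1448, 0.0764], 0.57), ([0.6365, 0.146, 0.0418], 0.34)]
```

View pics/o7s.png

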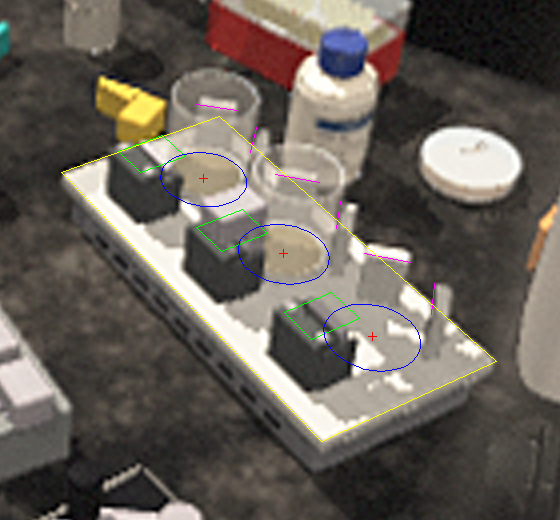

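View pics/o7w.png

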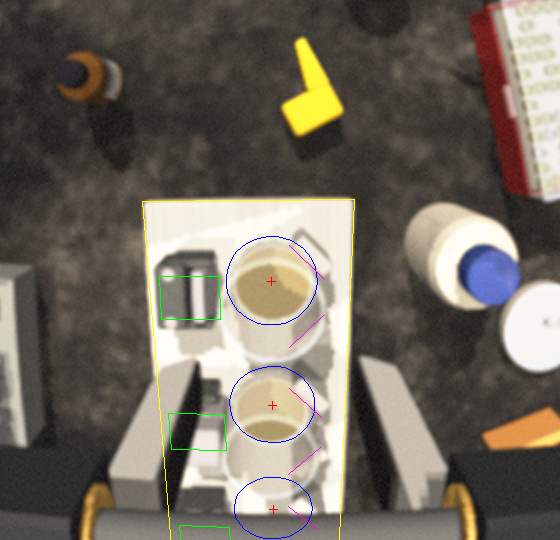

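```bash
python3 h.py 0.4523 0.1487 0.13 -1;  python3 -m creep '[[-60,-20,-20,0,2,0,120],[-120,-20,-40,0,3.7,0,120],[-180,0,-60,0,3.7,0,120],[-184,44,-63,0,3.7,0,120],[-184,44,-63,0,3.7,0,120]]'; python3 -m creep '[[0,0,0,0,0,0,120],[0,0,0,0,0,0,120],[0,0,0,0,0,0,120]]'; python3 look.py d14 key_0;  python3 -c "
import cv2;s=cv2.imread('pics/d14.png');cv2.imwrite('pics/e14.png',cv2.resize(s[120:280,160:360],(800,600)))"
```

```text
row: [-185.6, 46.0, -63.2] [0.03, 3.71, -0.15] |tcp [0.6348 0.2207 0.1755] psi 2.71 F [ 0.2186 -0.0045  0.06  ] w 0.0497 t 40.35
time: 40.98
tool_pos: [0.4499, 0.1481, 0.1284]
ee_rot: [-1.573, 0.01, -0.017]
wrist_force: [0.4, 1.4, 0.3]
width: 0.0498
time: 41.35
tool_pos: [0.4564, 0.1496, 0.1348]
ee_rot: [-1.57, -0.003, -0.017]
wrist_force: [0.6, 0.4, 0.6]
width: 0.0499
[0.4564 0.1496 0.1348] -0.9787074733009103
key_0 [([0.6438, 0.33, 0.0102], 0.95), ([0.4519, 0.1491, 0.0311], 0.85), ([0.452, 0.1137, 0.0432], 0.84), ([0.5923, 0.1452, 0.0765], 0.79), ([0.3265, 0.3281, 0.0104], 0.66)]
```

View pics/e14.png

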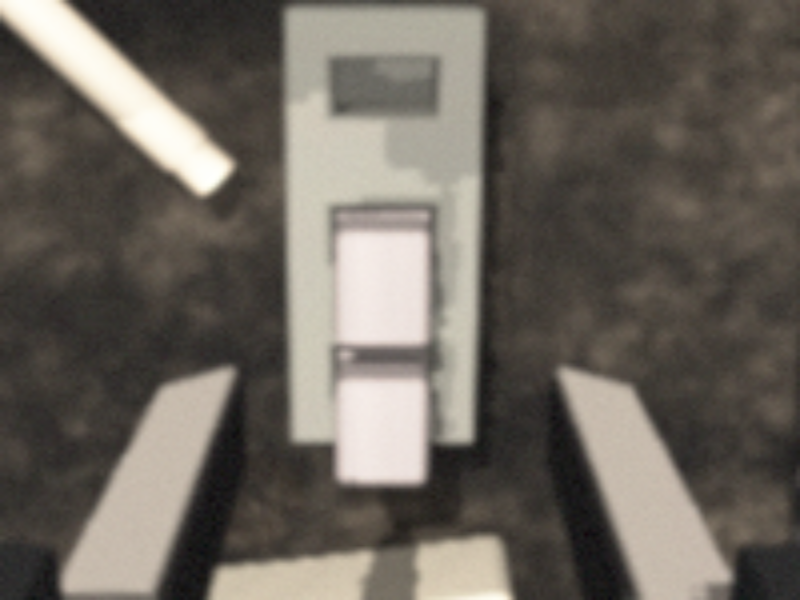

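```bash
python3 - <<'E'
from h import *
P=pose();w=robot.snapshot("wrist");print(P[0])
for u,v in [(335,227),(431,227),(336,347),(430,347)]:
    print(atz("wrist",160+u/4,120+v/3.75,.056,w,P))
E
python3 h.py 0.4525 0.1488 0.0412 -1
```

```text
[0.4556 0.1495 0.1341]
[0.4423 0.164  0.056 ]
[0.4636 0.1636 0.056 ]
[0.4415 0.1338 0.056 ]
[0.4631 0.1334 0.056 ]
row: [-2.9, 92.5, -0.7] [-0.02, 0.02, 0.06] |tcp [0.4553 0.1494 0.1337] psi -0.98 F [0.2162 0.322  0.2888] w 0.0495 t 41.5
```

```bash
python3 -m creep '[[-2.5,40,-0.7,0,0,0,120],[-2.5,75,-0.7,0,0,0,120],[-2.5,92.5,-0.7,0,0,0,120],[-2.5,92.5,-0.7,0,0,0,120],[-2.5,92.5,-0.7,0,0,0,120]]'; python3 -m creep '[[0,0,0,0,0,0,255],[0,0,0,0,0,0,255],[0,0,0,0,0,0,255],[0,0,0,0,0,0,255],[0,0,0,0,0,0,255]]'; python3 h.py 0.4525 0.1487 0.041 -1; python3 -m creep '[[0,-40,0,0,0,0,255],[0,-80,0,0,0,0,255],[0,-115,0,0,0,0,255],[0,-130,0,0,5,0,255],[0,-130,0,0,10,0,255]]'; python3 h.py 0.5912 0.2186 0.16 -87.15
```

```text
time: 42.12
tool_pos: [0.4533, 0.1488, 0.0421]
ee_rot: [-1.57, -0.003, -0.017]
wrist_force: [-0.4, -0.8, 0.8]
width: 0.0498
time: 42.75
tool_pos: [0.4525, 0.1486, 0.0411]
ee_rot: [-1.57, -0.001, -0.017]
wrist_force: [1.1, 0.4, 2.1]
width: 0.0215
row: [-0.0, 0.1, 0.1] [-0.02, 0.02, 0.07] |tcp [0.4525 0.1486 0.0411] psi -0.98 F [1.1084 0.4051 2.0649] w 0.0215 t 42.75
time: 43.38
tool_pos: [0.4526, 0.1487, 0.1721]
ee_rot: [-1.57, -0.002, -0.195]
wrist_force: [-0.3, -0.4, -1.1]
width: 0.0219
row: [122.4, 12.5, 95.4] [-0.14, 76.0, 0.07] |tcp [0.4526 0.1487 0.1721] psi -11.15 F [-0.3313 -0.4188 -1.1426] w 0.0219 t 43.38
```

```bash
python3 -m creep '[[30,0,25,0,10.5,0,255],[60,0,50,0,21,0,255],[90,0,75,0,31.5,0,255],[122,5,96,0,42,0,255],[122,12,96,0,52,0,255]]'; python3 h.py 0.5915 0.219 0.16 -87.15; python3 -m creep '[[0,0,0,0,10,0,255],[0,0,0,0,20,0,255],[0,0,0,0,24,0,255],[0,0,0,0,24,0,255],[0,0,0,0,24,0,255]]';python3 -m creep '[[0,0,0,0,0,0,255],[0,0,0,0,0,0,255]]'; python3 h.py 0.5915 0.219 0.113 -87.15
```

```text
time: 44.0
tool_pos: [0.5913, 0.2202, 0.1561]
ee_rot: [-1.574, 0.001, -1.105]
wrist_force: [-0.5, -0.1, -1.6]
width: 0.0216
row: [1.1, -3.9, -0.4] [0.16, 23.85, -0.01] |tcp [0.5913 0.2202 0.1561] psi -63.3 F [-0.5459 -0.1116 -1.5682] w 0.0216 t 44.0
time: 44.62
tool_pos: [0.5898, 0.2195, 0.1581]
ee_rot: [-1.572, -0.0, -1.517]
wrist_force: [1.4, -1.3, -1.1]
width: 0.0217
time: 44.88
tool_pos: [0.5901, 0.2195, 0.1586]
ee_rot: [-1.571, 0.0, -1.518]
wrist_force: [0.5, -0.4, -0.9]
width: 0.0221
row: [0.6, 45.6, 1.4] [0.0, 0.18, -0.0] |tcp [0.5901 0.2195 0.1586] psi -86.97 F [ 0.5434 -0.4163 -0.9292] w 0.0221 t 44.88
```

```bash
python3 -m creep '[[0.5,20,1.4,0,0.2,0,255],[0.5,35,1.4,0,0.2,0,255],[0.5,45.5,1.4,0,0.2,0,255],[0.5,45.5,1.4,0,0.2,0,255],[0.5,45.5,1.4,0,0.2,0,255]]'; python3 h.py 0.5915 0.219 0.095 -87.15; python3 keyov.py k3 0 5.1; python3 ov.py o8 .6354 .1457 2.85 '(60,330,110,400)'
```

```text
time: 45.5
tool_pos: [0.5918, 0.2192, 0.1135]
ee_rot: [-1.57, 0.0, -1.522]
wrist_force: [-0.7, 1.0, -0.6]
width: 0.0218
row: [0.2, 18.5, -0.3] [-0.04, -0.03, -0.01] |tcp [0.5918 0.2192 0.1135] psi -87.18 F [-0.6521  0.9696 -0.6293] w 0.0218 t 45.5
```

View pics/k3wrist.png

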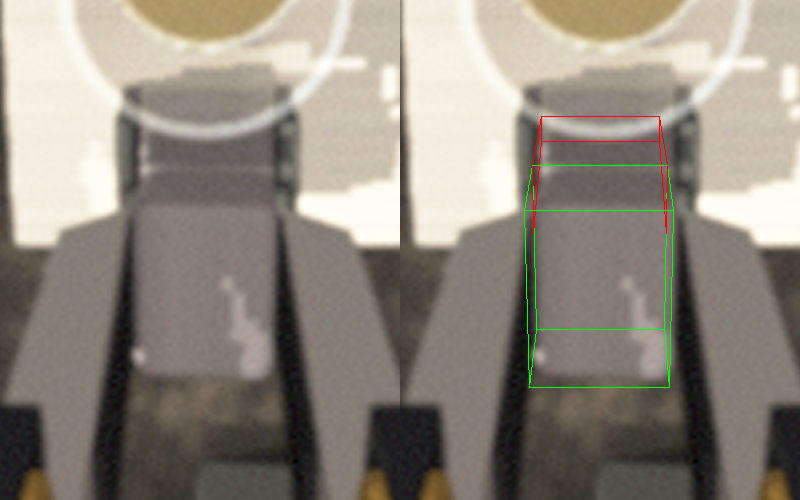

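View pics/k3side.png

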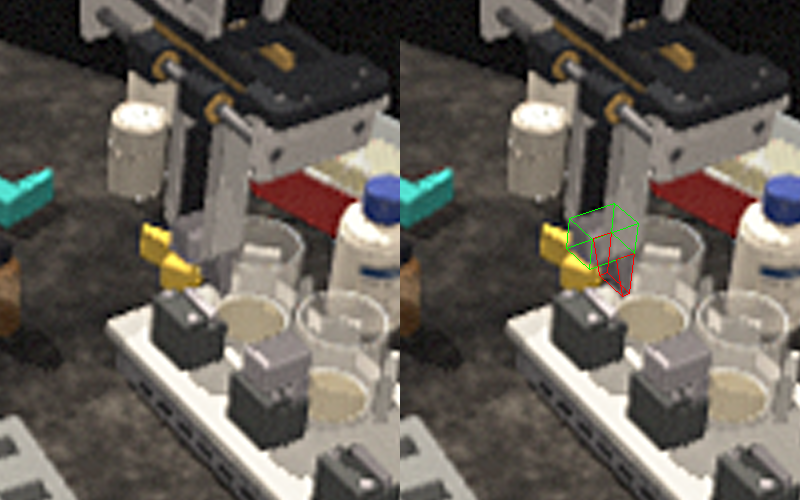

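```bash
python3 -m creep '[[0,5,-0.2,0,0,0,255],[0,10,-0.2,0,0,0,255],[0,10,-0.2,0,0,0,255]]';python3 -m creep '[[0,4,0,0,0,0,255],[0,8,0,0,0,0,255],[0,8,0,0,0,0,255]]';python3 -m creep '[[0,2,0,0,0,0,255],[0,4,0,0,0,0,255],[0,4,0,0,0,0,255]]'; python3 h.py 0.592 0.219 0.0795 -87.15
```

```text
time: 46.12
tool_pos: [0.5907, 0.2189, 0.102]
ee_rot: [-1.573, -0.0, -1.522]
wrist_force: [0.7, 0.1, -1.4]
width: 0.0219
time: 46.5
tool_pos: [0.5914, 0.2191, 0.0947]
ee_rot: [-1.571, 0.0, -1.522]
wrist_force: [1.3, 0.2, -0.9]
width: 0.0215
time: 46.88
tool_pos: [0.5918, 0.2191, 0.0913]
ee_rot: [-1.57, 0.0, -1.522]
wrist_force: [0.9, 0.0, -0.7]
width: 0.0219
row: [0.2, 11.8, 0.2] [-0.07, -0.03, -0.01] |tcp [0.5918 0.2191 0.0913] psi -87.18 F [ 0.913   0.0273 -0.6519] w 0.0219 t 46.88
```

```bash
python3 -m creep '[[0,2,0.3,0,0,0,255],[0,4,0.3,0,0,0,255],[0,4,0.3,0,0,0,255]]';python3 -m creep '[[0,2,0.2,0,0,0,255],[0,4,0.2,0,0,0,255],[0,4,0.2,0,0,0,255]]'; python3 h.py 0.592 0.219 0.0795 -87.15
```

```text
time: 47.25
tool_pos: [0.5922, 0.2191, 0.0873]
ee_rot: [-1.569, 0.0, -1.522]
wrist_force: [2.6, 0.3, 1.0]
width: 0.0218
time: 47.62
tool_pos: [0.5925, 0.2192, 0.0834]
ee_rot: [-1.569, 0.0, -1.522]
wrist_force: [3.6, 0.4, 2.3]
width: 0.022
row: [0.1, 3.9, -0.5] [-0.1, -0.04, -0.02] |tcp [0.5925 0.2192 0.0834] psi -87.19 F [3.6457 0.4243 2.3439] w 0.022 t 47.62
```

```bash
python3 -m creep '[[0,0,0.7,0,0,0,255],[0,0,1.4,0,0,0,255],[0,0,1.4,0,0,0,255]]';python3 -m creep '[[0,1,0,0,0,0,255],[0,2,0.3,0,0,0,255],[0,2,0.3,0,0,0,255]]'; python3 h.py 0.592 0.219 0.0795 -87.15
```

```text
time: 48.0
tool_pos: [0.593, 0.2192, 0.0832]
ee_rot: [-1.571, 0.0, -1.522]
wrist_force: [2.4, 0.2, 2.2]
width: 0.0221
time: 48.38
tool_pos: [0.5931, 0.2193, 0.0813]
ee_rot: [-1.572, 0.0, -1.522]
wrist_force: [0.6, 0.8, 4.3]
width: 0.0213
row: [0.2, 1.8, -1.1] [0.04, -0.03, -0.01] |tcp [0.5931 0.2193 0.0813] psi -87.18 F [0.5603 0.7623 4.2603] w 0.0213 t 48.38
```

```bash
python3 -m creep '[[0,1,0.3,0,0,0,255],[0,2,0.6,0,0,0,255],[0,2,0.6,0,0,0,255]]';python3 -m creep '[[0,1,0,0,0,0,255],[0,2,0,0,0,0,255],[0,2,0,0,0,0,255]]'; python3 -m creep '[[0,1,0,0,0,0,255],[0,2,0,0,0,0,255],[0,2,0,0,0,0,255]]'; python3 h.py 0.592 0.219 0.0795 -87.15
```

```text
time: 48.75
tool_pos: [0.5933, 0.2194, 0.0798]
ee_rot: [-1.572, 0.0, -1.521]
wrist_force: [-1.2, -0.1, 7.4]
width: 0.022
time: 49.12
tool_pos: [0.5933, 0.2194, 0.0797]
ee_rot: [-1.572, 0.0, -1.521]
wrist_force: [-4.3, -1.8, 13.5]
width: 0.0218
time: 49.5
tool_pos: [0.5933, 0.2194, 0.0796]
ee_rot: [-1.571, 0.0, -1.521]
wrist_force: [-6.1, -1.7, 17.9]
width: 0.0219
row: [0.3, 0.1, -1.4] [-0.01, -0.01, -0.03] |tcp [0.5933 0.2194 0.0796] psi -87.16 F [-6.0851 -1.722  17.8623] w 0.0219 t 49.5
```

```bash
python3 -m creep '[[0,-3,-1,0,0,0,255],[0,-3,-1,0,0,0,157],[0,-3,-1,0,0,0,157],[0,-3,-1,0,0,0,157]]';python3 -m creep '[[0,-30,0,0,0,0,157],[0,-60,0,0,0,0,157],[0,-80,0,0,0,0,157],[0,-80,0,0,0,0,157],[0,-80,0,0,0,0,157]]'; python3 look.py d15 key_0 jar_0;python3 zoom.py z2 '(.6,.18,.08)';python3 -c "
import cv2;s=cv2.imread('pics/d15.png');cv2.imwrite('pics/e15.png',cv2.resize(s[80:260,130:370],(800,600),interpolation=cv2.INTER_CUBIC))"
```

```text
time: 50.0
tool_pos: [0.5921, 0.219, 0.0765]
ee_rot: [-1.574, -0.0, -1.522]
wrist_force: [-0.4, -0.2, 0.1]
width: 0.0359
time: 50.62
tool_pos: [0.5924, 0.219, 0.1565]
ee_rot: [-1.573, -0.0, -1.522]
wrist_force: [0.8, -0.5, 0.1]
width: 0.0362
[0.5924 0.219  0.1565] -87.18397267860296
key_0 [([0.5928, 0.147, 0.0766], 0.95), ([0.5873, 0.4402, 0.013], 0.78), ([0.6454, 0.3261, 0.0108], 0.71), ([0.5918, 0.2209, 0.0698], 0.59)]
jar_0 [([0.6316, 0.2203, 0.0412], 0.96), ([0.6342, 0.143, 0.0395], 0.91), ([0.4461, -0.0032, 0.001], 0.25), ([0.6242, 0.1469, 0.0006], 0.18)]
```

View pics/e15.png

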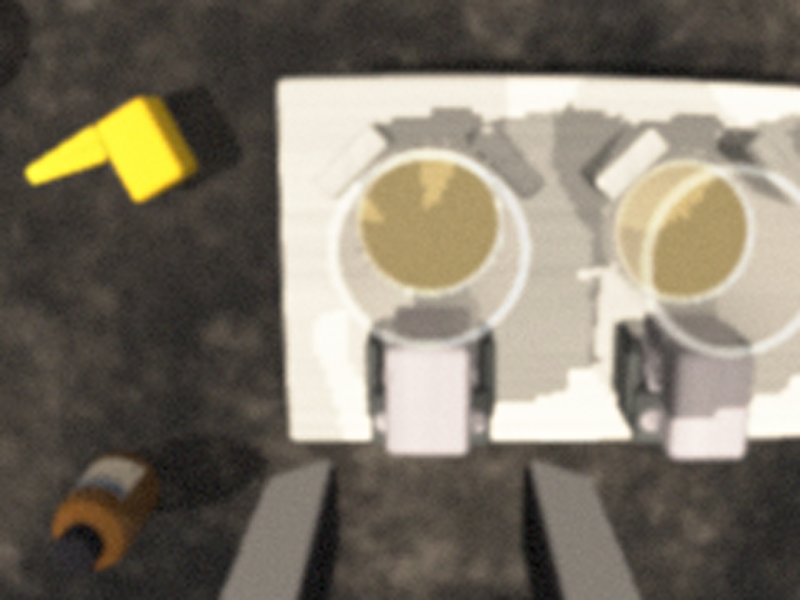

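View pics/z2side.png

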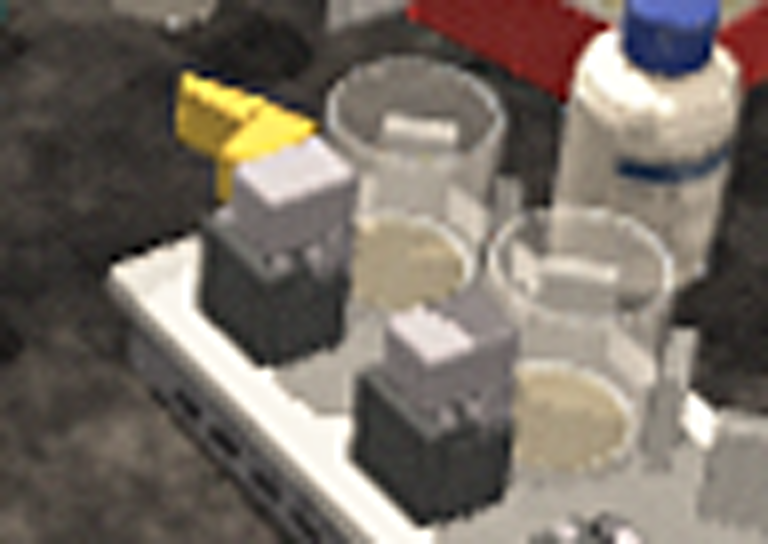

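View pics/z2scene.png

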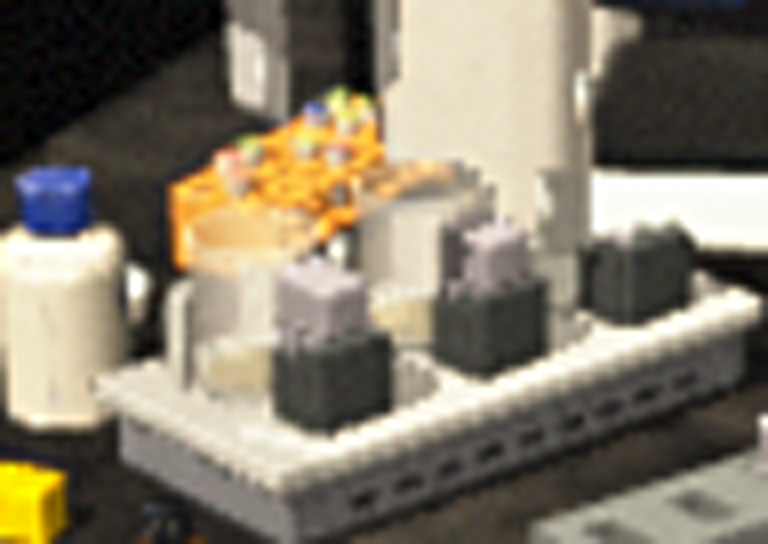

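```bash
python3 -m creep '[[0,0,0,0,0,0,157],[0,0,0,0,0,0,157],[0,0,0,0,0,0,157],[0,0,0,0,0,0,157]]'; python3 look.py d16; python3 -m creep '[[40,0,0,0,0,0,157],[75,0,0,0,0,0,157],[75,0,0,0,0,0,157],[75,0,0,0,0,0,157],[75,0,0,0,0,0,157]]'; python3 -m creep '[[0,0,0,0,0,0,157],[0,0,0,0,0,0,157],[0,0,0,0,0,0,157],[0,0,0,0,0,0,157]]'; python3 look.py d17; python3 -c "
import cv2,numpy as np
a=[cv2.resize(cv2.imread(f'pics/{n}.png')[90:230,210:310],(400,560),interpolation=cv2.INTER_CUBIC) for n in('d16','d17')]
for i in a:
  for v in range(0,560,80): cv2.line(i,(0,v),(400,v),(0,0,255),1)
cv2.imwrite('pics/e17.png',np.hstack(a))"
```

```text
time: 51.38
tool_pos: [0.5932, 0.2192, 0.1582]
ee_rot: [-1.571, 0.0, -1.522]
wrist_force: [0.1, -0.5, -0.2]
width: 0.0361
[0.5932 0.2192 0.1582] -87.18161147321464
time: 52.05
tool_pos: [0.5967, 0.1453, 0.1581]
ee_rot: [-1.571, 0.0, -1.52]
wrist_force: [0.7, 0.3, -0.2]
width: 0.0364
time: 52.55
tool_pos: [0.5968, 0.1443, 0.1581]
ee_rot: [-1.571, 0.0, -1.522]
wrist_force: [0.5, 0.1, -0.3]
width: 0.0362
[0.5968 0.1443 0.1581] -87.18042072462534
```

View pics/e17.png

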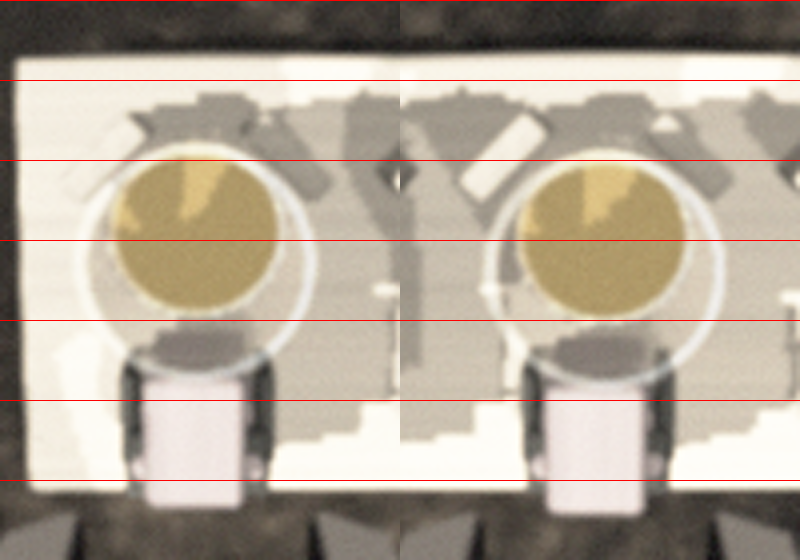

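Comparing identical views of the two nests: jar 0 sits fully back, but jar 1 sits about 2 mm forward, touching only one V wall. I'll mend this by gripping jar 1 by its sides with the key in place and working it back.

```bash
python3 h.py 0.6365 0.146 0.15 -87.15; python3 -m creep '[[0,0,15,0,0,0,98],[0,0,30,0,0,0,98],[0,0,40,0,0,0,98],[0,0,40,0,0,0,98]]';python3 -m creep '[[0,0,0,0,0,0,98],[0,0,0,0,0,0,98],[0,0,0,0,0,0,98]]'; python3 h.py 0.636 0.146 0.0785 -87.15; python3 look.py d18
```

```text
row: [0.3, 8.1, 39.7] [-0.0, -0.03, -0.01] |tcp [0.5968 0.1443 0.1581] psi -87.18 F [-1.1181  0.6609 -0.6621] w 0.0359 t 52.6
time: 53.1
tool_pos: [0.637, 0.1461, 0.1577]
ee_rot: [-1.571, 0.0, -1.522]
wrist_force: [0.0, -1.0, -0.2]
width: 0.0576
time: 53.48
tool_pos: [0.6365, 0.1463, 0.1584]
ee_rot: [-1.571, 0.0, -1.522]
wrist_force: [1.3, -0.3, -1.0]
width: 0.058
row: [0.2, 79.9, -0.6] [-0.01, -0.03, -0.01] |tcp [0.6365 0.1463 0.1584] psi -87.18 F [ 1.3283 -0.3022 -1.0143] w 0.058 t 53.48
[0.6365 0.1463 0.1584] -87.17979414886295
```

View pics/d18.png

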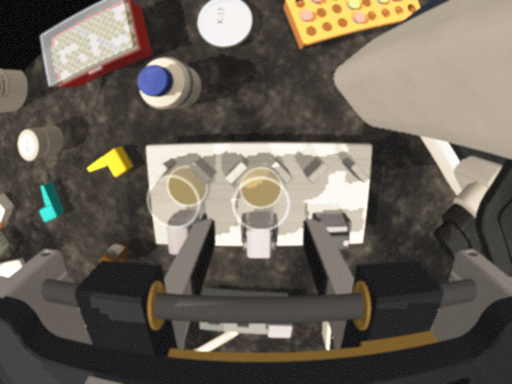

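```bash
python3 -m creep '[[0.2,30,-0.5,0,0,0,98],[0.2,50,-0.5,0,0,0,98],[0.2,65,-0.5,0,0,0,98],[0.2,65,-0.5,0,0,0,98]]';python3 -m creep '[[0,8,0,0,0,0,98],[0,14,0,0,0,0,98],[0,14,0,0,0,0,98],[0,14,0,0,0,0,98]]'; python3 h.py 0.636 0.146 0.0785 -87.15
```

```text
time: 54.02
tool_pos: [0.6352, 0.1459, 0.0912]
ee_rot: [-1.574, -0.0, -1.522]
wrist_force: [-0.0, 0.3, -0.2]
width: 0.0579
time: 54.52
tool_pos: [0.6365, 0.146, 0.0794]
ee_rot: [-1.57, 0.0, -1.522]
wrist_force: [1.1, -0.4, -0.8]
width: 0.058
row: [0.0, 0.9, -0.5] [-0.03, -0.04, -0.01] |tcp [0.6365 0.146  0.0794] psi -87.19 F [ 1.1103 -0.4491 -0.7513] w 0.058 t 54.52
```

```bash
python3 -m creep '[[-0.5,0,0,0,0,0,255],[-0.5,0,0,0,0,0,255],[-0.5,0,0,0,0,0,255],[-0.5,0,0,0,0,0,255],[-0.5,0,0,0,0,0,255]]';python3 h.py 0.637 0.1465 0.0785 -87.15;python3 -m creep '[[0,0,1,0,0,0,255],[0,0,2,0,0,0,255],[0,0,2,0,0,0,255]]';python3 h.py 0.637 0.1465 0.0785 -87.15
```

```text
time: 55.15
tool_pos: [0.6376, 0.1457, 0.0799]
ee_rot: [-1.568, -0.001, -1.522]
wrist_force: [3.1, -3.6, 0.1]
width: 0.0489
row: [-0.9, 1.4, -0.5] [-0.18, -0.06, 0.07] |tcp [0.6376 0.1457 0.0799] psi -87.21 F [ 3.1446 -3.6303  0.1102] w 0.0489 t 55.15
time: 55.52
tool_pos: [0.638, 0.1459, 0.0798]
ee_rot: [-1.571, -0.001, -1.522]
wrist_force: [-0.8, -5.5, 5.0]
width: 0.0489
row: [-0.7, 1.3, -0.9] [0.04, -0.05, 0.07] |tcp [0.638  0.1459 0.0798] psi -87.2 F [-0.7593 -5.5065  5.0449] w 0.0489 t 55.52
```

```bash
python3 -m creep '[[1.5,0,1,0,0,0,255],[1.5,0,1,0,0,0,255],[1.5,0,1,0,0,0,255]]';python3 -m creep '[[1,0,0.5,0,0,0,255],[1,0,0.5,0,0,0,255],[1,0,0.5,0,0,0,255]]';python3 -m creep '[[-1,0,0.5,0,0,0,255],[-1.5,0,1,0,0,0,255],[-1.5,0,1,0,0,0,255]]'
```

```text
time: 55.9
tool_pos: [0.638, 0.1459, 0.0798]
ee_rot: [-1.573, 0.001, -1.521]
wrist_force: [-3.2, -2.4, 6.5]
width: 0.0491
time: 56.28
tool_pos: [0.6381, 0.1458, 0.0798]
ee_rot: [-1.574, 0.003, -1.521]
wrist_force: [-3.7, -1.5, 6.3]
width: 0.0492
time: 56.65
tool_pos: [0.6382, 0.1459, 0.0798]
ee_rot: [-1.576, 0.0, -1.522]
wrist_force: [-6.1, -3.4, 7.7]
width: 0.0486
```

```bash
python3 -m creep '[[-1.5,0,1,0,0,0,255],[-3,0,2,0,0,0,255],[-3,0,2,0,0,0,255]]';python3 -m creep '[[3,0,0,0,0,0,255],[6,0,1,0,0,0,255],[6,0,1,0,0,0,255]]';python3 -m creep '[[-3,0,0,0,0,0,255],[-3,0,0,0,0,0,255]]'
```

```text
time: 57.02
tool_pos: [0.6388, 0.1465, 0.0799]
ee_rot: [-1.58, -0.004, -1.523]
wrist_force: [-10.4, -8.1, 10.4]
width: 0.0492
time: 57.4
tool_pos: [0.6389, 0.1462, 0.0799]
ee_rot: [-1.581, 0.006, -1.52]
wrist_force: [-11.5, 2.6, 11.1]
width: 0.0492
time: 57.65
tool_pos: [0.6389, 0.1464, 0.0799]
ee_rot: [-1.582, 0.0, -1.521]
wrist_force: [-11.0, -4.5, 10.6]
width: 0.049
```

```bash
python3 -m creep '[[0,0,0,0,0,0,98],[0,0,0,0,0,0,98],[0,0,0,0,0,0,98]]'; python3 h.py 0.5968 0.1443 0.1581 -87.15; python3 -m creep '[[0,-30,0,0,0,0,98],[0,-60,0,0,0,0,98],[0,-82,0,0,0,0,98],[0,-82,-40,0,0,0,98],[0,-82,-44,0,0,0,157]]';python3 -m creep '[[0,0,0,0,0,0,157],[0,0,0,0,0,0,157],[0,0,0,0,0,0,157],[0,0,0,0,0,0,157]]';python3 h.py 0.5968 0.1443 0.1581 -87.18
```

```text
time: 58.02
tool_pos: [0.6434, 0.1466, 0.0783]
ee_rot: [-1.572, 0.001, -1.521]
wrist_force: [-0.4, 0.6, -0.4]
width: 0.0579
row: [-0.1, -79.8, -46.7] [0.07, -0.01, -0.06] |tcp [0.6434 0.1466 0.0783] psi -87.16 F [-0.3501  0.5891 -0.4045] w 0.0579 t 58.02
time: 58.65
tool_pos: [0.5981, 0.1441, 0.1608]
ee_rot: [-1.572, 0.001, -1.521]
wrist_force: [1.1, 0.7, -0.1]
width: 0.051
time: 59.15
tool_pos: [0.6002, 0.1437, 0.1609]
ee_rot: [-1.571, 0.0, -1.522]
wrist_force: [-0.3, -1.1, -0.1]
width: 0.0361
row: [-0.8, 2.8, -3.4] [0.01, -0.01, -0.01] |tcp [0.6002 0.1437 0.1609] psi -87.19 F [-0.2918 -1.1011 -0.0889] w 0.0361 t 59.15
```

```bash
python3 -m creep '[[-0.7,2.8,-3.4,0,0,0,157],[-0.7,2.8,-3.4,0,0,0,157],[-0.7,2.8,-3.4,0,0,0,157],[-0.7,2.8,-3.4,0,0,0,157]]';python3 look.py d19; python3 -c "
import cv2,numpy as np
a=[cv2.resize(cv2.imread(f'pics/{n}.png')[90:230,210:310],(400,560),interpolation=cv2.INTER_CUBIC) for n in('d16','d19')]
for i in a:
  for v in range(0,560,80): cv2.line(i,(0,v),(400,v),(0,0,255),1)
cv2.imwrite('pics/e19.png',np.hstack(a))"
```

```text
time: 59.65
tool_pos: [0.5964, 0.1442, 0.1584]
ee_rot: [-1.571, 0.0, -1.522]
wrist_force: [0.5, -1.2, -0.4]
width: 0.0363
[0.5964 0.1442 0.1584] -87.1865999729963
```

View pics/e19.png

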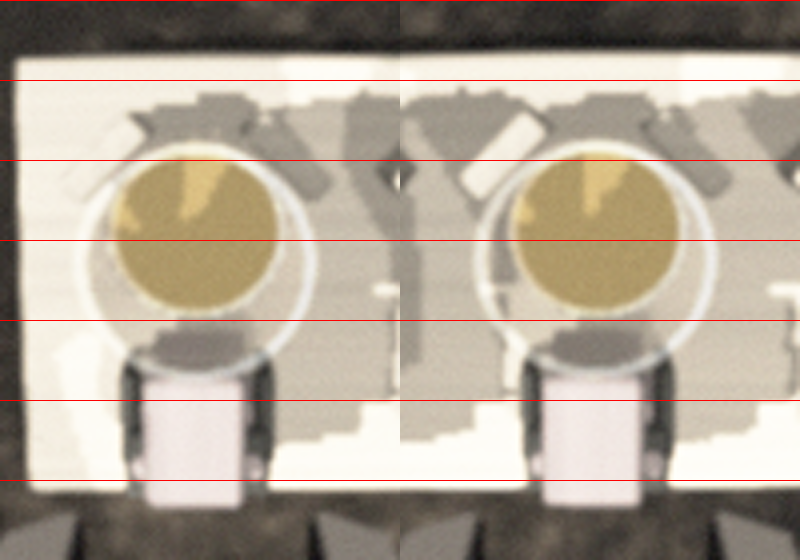

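Both jars now sit identically against their V-stops, and key 1 followed. I'll tap both heads again to verify they are home.

```bash
python3 -m creep '[[0,0,0,0,0,0,255],[0,20,0,0,0,0,255],[0,40,0,0,0,0,255],[0,58,0,0,0,0,255],[0,58,0,0,0,0,255]]';python3 -m creep '[[0,2,0,0,0,0,255],[0,4,0,0,0,0,255],[0,6,0,0,0,0,255],[0,8,0,0,0,0,255],[0,8,0,0,0,0,255]]';python3 -m creep '[[0,1,0,0,0,0,255],[0,2,0,0,0,0,255],[0,2,0,0,0,0,255]]'
```

```text
time: 60.32
tool_pos: [0.5951, 0.144, 0.0982]
ee_rot: [-1.575, -0.0, -1.522]
wrist_force: [-0.5, 0.2, 0.1]
width: 0.0007
time: 60.95
tool_pos: [0.5968, 0.1443, 0.0945]
ee_rot: [-1.569, 0.0, -1.522]
wrist_force: [-1.3, 0.4, 5.8]
width: 0.0006
time: 61.32
tool_pos: [0.5969, 0.1443, 0.0944]
ee_rot: [-1.568, 0.0, -1.522]
wrist_force: [-4.3, -1.0, 12.5]
width: 0.0001
```

```bash
python3 -m creep '[[0,1,0,0,0,0,255],[0,2,0,0,0,0,255],[0,2,0,0,0,0,255]]'; python3 -m creep '[[0,-20,0,0,0,0,255],[-40,-25,0,0,0,0,255],[-75,-25,0,0,0,0,255],[-75,-25,0,0,0,0,255],[-75,-25,0,0,0,0,255]]'; python3 h.py 0.593 0.2192 0.097 -87.15
```

```text
time: 61.7
tool_pos: [0.597, 0.1443, 0.0942]
ee_rot: [-1.567, 0.0, -1.521]
wrist_force: [-7.9, -1.6, 17.8]
width: 0.0005
time: 62.32
tool_pos: [0.5927, 0.2187, 0.1131]
ee_rot: [-1.571, -0.001, -1.522]
wrist_force: [-0.2, -0.1, -0.3]
width: 0.0004
row: [-0.5, 16.1, 0.4] [0.01, -0.03, 0.04] |tcp [0.5927 0.2187 0.1131] psi -87.18 F [-0.1744 -0.0757 -0.3121] w 0.0004 t 62.33
```

```bash
python3 -m creep '[[0,8,0,0,0,0,255],[0,16,0,0,0,0,255],[0,16,0,0,0,0,255]]';python3 -m creep '[[0,2,0,0,0,0,255],[0,4,0,0,0,0,255],[0,6,0,0,0,0,255],[0,6,0,0,0,0,255]]';python3 -m creep '[[0,1,0,0,0,0,255],[0,2,0,0,0,0,255],[0,3,0,0,0,0,255],[0,3,0,0,0,0,255]]'
```

```text
time: 62.7
tool_pos: [0.5919, 0.2183, 0.0956]
ee_rot: [-1.574, -0.001, -1.522]
wrist_force: [0.2, 0.1, -0.5]
width: 0.0006
time: 63.2
tool_pos: [0.5931, 0.2191, 0.0944]
ee_rot: [-1.569, 0.0, -1.522]
wrist_force: [-3.7, -1.8, 9.0]
width: 0.0007
time: 63.7
tool_pos: [0.5932, 0.219, 0.0943]
ee_rot: [-1.567, 0.0, -1.522]
wrist_force: [-6.6, -4.2, 16.8]
width: 0.0004
```

Both heads measured 0.0943 m under 17 N, so both are home. Now the lever.

```bash
python3 -m creep '[[0,-30,0,0,0,0,255],[0,-60,0,0,0,0,255],[0,-90,-20,0,0,0,255],[40,-90,-60,0,0,0,200],[80,-90,-100,0,5,0,174]]'; python3 h.py 0.439 0.028 0.12 -115
```

```text
time: 64.32
tool_pos: [0.4962, 0.1338, 0.1791]
ee_rot: [-1.569, 0.0, -1.61]
wrist_force: [-0.0, -0.6, 0.1]
width: 0.0172
row: [107.9, 59.0, -53.2] [-0.11, 22.76, -0.03] |tcp [0.4962 0.1338 0.1791] psi -92.24 F [-0.0337 -0.6026  0.1028] w 0.0172 t 64.33
```

```bash
python3 -m creep '[[50,0,-25,0,10,0,174],[108,20,-53,0,20,0,174],[108,59,-53,0,22.8,0,174],[108,59,-53,0,22.8,0,174],[108,59,-53,0,22.8,0,174]]';python3 -m creep '[[0,0,0,0,0,0,174],[0,0,0,0,0,0,174],[0,0,0,0,0,0,174]]'; python3 h.py 0.439 0.028 0.052 -115; python3 look.py d20 lever_knob lever_pivot jar_0; python3 -c "
import cv2;s=cv2.imread('pics/d20.png');cv2.imwrite('pics/e20.png',cv2.resize(s[110:270,160:360],(800,600),interpolation=cv2.INTER_CUBIC))"
```

```text
time: 64.95
tool_pos: [0.4407, 0.0288, 0.1207]
ee_rot: [-1.569, 0.001, -2.005]
wrist_force: [-0.2, 0.2, 1.3]
width: 0.0302
time: 65.32
tool_pos: [0.4402, 0.0287, 0.1199]
ee_rot: [-1.57, 0.0, -2.006]
wrist_force: [-0.4, -0.6, 0.8]
width: 0.0301
row: [1.2, 67.9, -0.8] [-0.05, 0.06, -0.03] |tcp [0.4402 0.0287 0.1199] psi -114.94 F [-0.4279 -0.5987  0.761 ] w 0.0301 t 65.33
[0.4402 0.0287 0.1199] -114.93622320108045
lever_knob [([0.4394, 0.0269, 0.0673], 0.95)]
lever_pivot [([0.4743, 0.0039, 0.0406], 0.83)]
jar_0 [([0.6324, 0.2206, 0.0346], 0.93), ([0.6369, 0.1451, 0.0405], 0.88), ([0.4517, 0.1114, 0.0384], 0.55)]
```

View pics/e20.png

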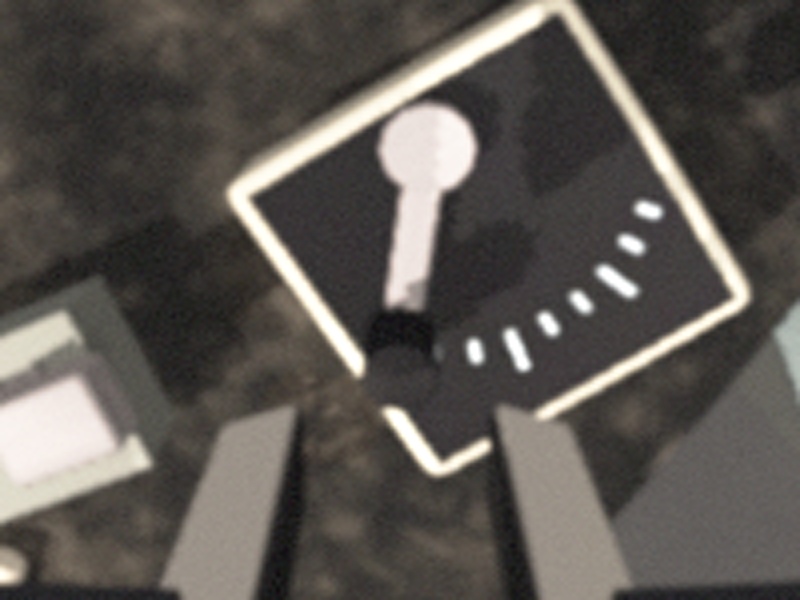

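```bash
python3 -m creep '[[1.2,35,-0.8,0,0,0,174],[1.2,67,-0.8,0,0,0,174],[1.2,67,-0.8,0,0,0,174],[1.2,67,-0.8,0,0,0,174]]';python3 h.py 0.439 0.028 0.052 -115;python3 -m creep '[[0,0,0,0,0,0,255],[0,0,0,0,0,0,255],[0,0,0,0,0,0,255],[0,0,0,0,0,0,255]]';python3 h.py 0.439 0.028 0.052 -115
```

```text
time: 66.03
tool_pos: [0.4393, 0.0277, 0.0535]
ee_rot: [-1.569, 0.001, -2.007]
wrist_force: [-0.1, -0.2, -0.0]
width: 0.0297
row: [-0.2, 1.5, -0.4] [-0.09, 0.01, -0.04] |tcp [0.4393 0.0277 0.0535] psi -114.99 F [-0.1212 -0.2394 -0.0269] w 0.0297 t 66.03
time: 66.53
tool_pos: [0.4395, 0.0277, 0.0537]
ee_rot: [-1.568, 0.001, -2.007]
wrist_force: [-0.4, 0.7, 5.3]
width: 0.0152
row: [-0.0, 1.7, -0.6] [-0.14, 0.02, -0.07] |tcp [0.4395 0.0277 0.0537] psi -114.98 F [-0.4357  0.6671  5.3346] w 0.0152 t 66.53
```

```bash
python3 -m creep '[[-1,0,0,0,0,0,255],[-2,0,0,0,0,0,255],[-2,0,0,0,0,0,255]]'; python3 h.py 0.439 0.028 0.052 -115;python3 -m creep '[[2,0,0,0,0,0,255],[2,0,0,0,0,0,255]]';  python3 h.py 0.439 0.028 0.052 -115
```

```text
time: 66.9
tool_pos: [0.4398, 0.0282, 0.0537]
ee_rot: [-1.568, -0.002, -2.007]
wrist_force: [-2.3, -2.5, 7.3]
width: 0.0157
row: [0.5, 1.7, -0.6] [-0.13, 0.0, 0.12] |tcp [0.4398 0.0282 0.0537] psi -115.0 F [-2.2756 -2.5409  7.2666] w 0.0157 t 66.9
time: 67.15
tool_pos: [0.4395, 0.0277, 0.0537]
ee_rot: [-1.568, 0.001, -2.007]
wrist_force: [-1.0, 0.8, 6.2]
width: 0.0154
row: [-0.1, 1.7, -0.6] [-0.14, 0.01, -0.08] |tcp [0.4395 0.0277 0.0537] psi -114.99 F [-0.9948  0.824   6.1524] w 0.0154 t 67.15
```

```bash
python3 -m creep '[[6,0,-0.4,0,0,0,255],[12,0,-0.1,0,0,0,255],[17.5,0,1,0,0,0,255],[23,0,2.8,0,0,0,255],[23,0,2.8,0,0,0,255]]'; python3 -m creep '[[0,0,0,0,0,0,255],[0,0,0,0,0,0,255]]'; python3 h.py 0.4325 0.006 0.0537 -115
```

```text
time: 67.78
tool_pos: [0.4307, 0.0079, 0.0536]
ee_rot: [-1.574, 0.004, -2.006]
wrist_force: [-4.5, 5.1, 10.2]
width: 0.0154
time: 68.03
tool_pos: [0.4307, 0.0078, 0.0536]
ee_rot: [-1.574, 0.004, -2.006]
wrist_force: [-3.7, 6.3, 9.5]
width: 0.0152
row: [0.9, -0.1, 2.4] [0.17, 0.08, -0.21] |tcp [0.4307 0.0078 0.0536] psi -114.92 F [-3.6702  6.3239  9.543 ] w 0.0152 t 68.03
```

```bash
python3 -m creep '[[1,0,1,0,0,0,255],[1,0,1,0,0,0,255],[1,0,1,0,0,0,255]]'; python3 h.py 0.4325 0.006 0.0537 -115; python3 -m creep '[[0,0,0,0,0,0,174],[0,0,0,0,0,0,174],[0,0,0,0,0,0,174]]';python3 -m creep '[[0,-30,0,0,0,0,174],[0,-60,0,0,0,0,174],[0,-100,-20,0,0,0,174],[0,-100,-40,0,0,0,174],[0,-100,-40,0,0,0,174]]';python3 -m creep '[[0,0,0,0,0,0,174],[0,0,0,0,0,0,174],[0,0,0,0,0,0,174]]';python3 look.py d21 lever_knob lever_pivot; python3 -c "
import cv2;s=cv2.imread('pics/d21.png');cv2.imwrite('pics/e21.png',cv2.resize(s[70:250,140:380],(800,600),interpolation=cv2.INTER_CUBIC))"
```

```text
time: 68.4
tool_pos: [0.4308, 0.0064, 0.0535]
ee_rot: [-1.574, 0.003, -2.006]
wrist_force: [-5.2, 6.1, 10.8]
width: 0.0155
row: [-0.3, -0.2, 1.7] [0.2, 0.08, -0.18] |tcp [0.4308 0.0064 0.0535] psi -114.92 F [-5.2394  6.1322 10.8045] w 0.0155 t 68.4
time: 68.78
tool_pos: [0.4314, 0.0042, 0.0518]
ee_rot: [-1.572, -0.0, -2.007]
wrist_force: [-0.4, -0.4, -0.9]
width: 0.0295
time: 69.4
tool_pos: [0.3952, 0.0213, 0.1525]
ee_rot: [-1.57, 0.0, -2.006]
wrist_force: [-0.2, -0.1, 0.2]
width: 0.0299
time: 69.78
tool_pos: [0.3956, 0.021, 0.1517]
ee_rot: [-1.572, -0.0, -2.007]
wrist_force: [-0.3, -0.4, 0.3]
width: 0.0297
[0.3956 0.021  0.1517] -115.00542066940433
lever_knob [([0.4333, 0.0059, 0.0659], 0.93), ([0.4467, -0.0031, 0.0026], 0.72), ([0.5996, 0.0727, 0.0745], 0.41)]
lever_pivot [([0.4699, 0.0047, 0.0431], 0.7)]
```

View pics/e21.png

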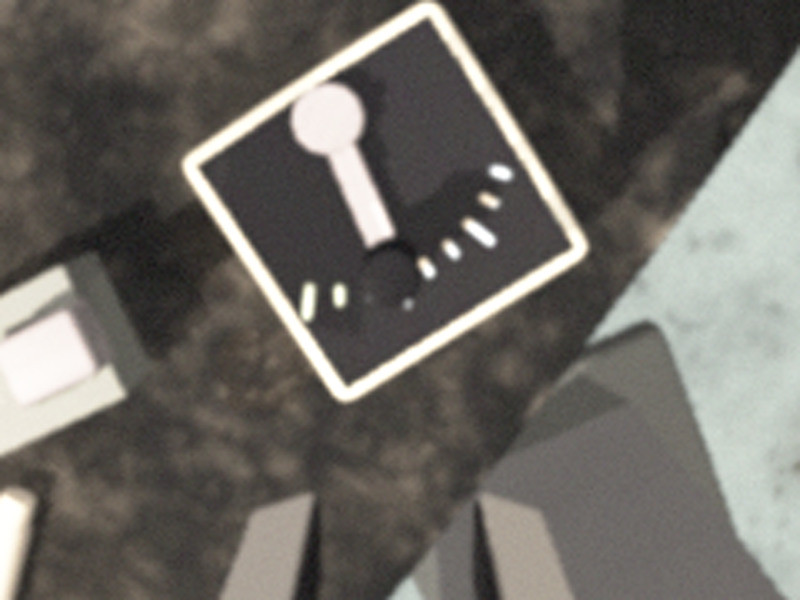

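```bash
cat > rectw.py <<'E'
from h import *
import sys
P=pose();w=robot.snapshot("wrist");z=float(sys.argv[2]);k=5500
xs=np.arange(.52,.38,-1/k);ys=np.arange(.065,-.065,-1/k)
mp=np.zeros((len(xs),len(ys),2),np.float32)
W=np.eye(4);W[:3,:3]=P[1];W[:3,3]=P[0];W=W@w["mount"]
g=np.stack(np.meshgrid(xs,ys,indexing="ij")+[np.full((len(xs),len(ys)),z)] if False else [*np.meshgrid(xs,ys,indexing="ij"),np.full((len(xs),len(ys)),z)],-1)
q=(g-W[:3,3])@W[:3,:3]
n=np.hypot(q[...,0],q[...,1]);th=np.arctan2(n,q[...,2])
mx=(w["cx"]+w["fx"]*th*q[...,0]/n).astype(np.float32);my=(w["cy"]+w["fy"]*th*q[...,1]/n).astype(np.float32)
im=cv2.remap(w["color"],mx,my,cv2.INTER_CUBIC);im=im[:,::1][150:720] if False else im
cv2.imwrite(f"pics/{sys.argv[1]}.png",cv2.resize(im,None,fx=.78,fy=.78)); print(im.shape)
E
python3 rectw.py r1 .042
```

```text
(771, 716, 3)
```

View pics/r1.png

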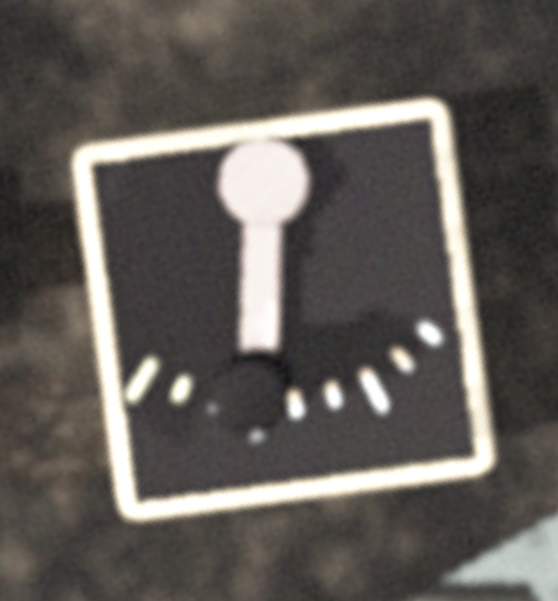

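Run:
```python
import cv2,numpy as np
g=cv2.cvtColor(cv2.imread("pics/r1.png"),cv2.COLOR_BGR2GRAY)
R=[]
for r in range(238,340,4):
    row=g[r,200:320].astype(float);c=np.where(row>150)[0]
    R.append((r,200+c.min(),200+c.max()))
R=np.array(R);m=(R[:,1]+R[:,2])/2
s=np.polyfit(R[:,0],m,1);print(R[::4].tolist(),np.degrees(np.arctan(s[0])))
# box edges
b=[];
for c in range(180,440,8):
    col=g[440:540,c];b.append((c,440+np.mean(np.where(col>190)[0])))
b=np.array(b);print("bottom",np.degrees(np.arctan(np.polyfit(b[:,0],b[:,1],1)[0])))
t=[]
for c in range(120,400,8):
    col=g[80:165,c];w=np.where(col>190)[0]
    if len(w): t.append((c,80+w.mean()))
t=np.array(t);print("top",np.degrees(np.arctan(np.polyfit(t[:,0],t[:,1],1)[0])))
l=[];r2=[]
for r in range(180,460,8):
    w=np.where(g[r,60:150]>190)[0]
    if len(w) and not 340<r<420: l.append((r,60+w.mean()))
    w=np.where(g[r,440:500]>190)[0]
    if len(w): r2.append((r,440+w.mean()))
for n,q in(("l",l),("r",r2)):
    q=np.array(q);print(n,np.degrees(np.arctan(np.polyfit(q[:,0],q[:,1],1)[0])))
```

```text
[[238, 243, 280], [254, 242, 279], [270, 242, 279], [286, 241, 279], [302, 240, 279], [318, 240, 279], [334, 239, 278]] -1.3391061811074891
bottom -7.584137976941529
top -7.352916181886277
l 7.620671290387731
r 7.585773178236176
```

Measured lever angle is 31° against the box edges and 30.8° against the ticks. That's good. Now I lift away and do the final check.

```bash
python3 -m creep '[[0,-50,-20,0,0,0,174],[0,-100,-40,0,0,0,174],[0,-130,-60,0,0,0,174],[0,-130,-60,0,0,0,174],[0,-130,-60,0,0,0,174]]'
python3 - <<'E'
from h import *
for c in ["side","scene"]:
    s=robot.snapshot(c); cv2.imwrite(f"pics/f_{c}.png",s["color"])
    for n in ["jar_0","key_0","oil_bottle","pen","forceps"]:
        print(c,n,[(np.round(d["point"],3).tolist(),round(d["p"],2)) for d in robot.landmark_of(n,c)])
s=cv2.imread("pics/f_side.png");cv2.imwrite("pics/f2.png",cv2.resize(s[130:320,150:410],(800,585),interpolation=cv2.INTER_CUBIC))
print(pose()[2])
E
```

```text
time: 70.6
tool_pos: [0.3411, 0.0464, 0.2807]
ee_rot: [-1.572, -0.001, -2.007]
wrist_force: [-0.5, -0.4, -0.8]
width: 0.0296
side jar_0 [([0.636, 0.148, 0.043], 0.92), ([0.636, 0.219, 0.04], 0.85), ([0.594, 0.222, 0.074], 0.4)]
side key_0 [([0.596, 0.143, 0.075], 0.78), ([0.593, 0.223, 0.074], 0.76), ([0.324, 0.334, 0.009], 0.71), ([0.222, 0.408, 0.008], 0.66), ([0.585, 0.443, 0.011], 0.55), ([0.445, 0.0, -0.002], 0.47), ([0.644, 0.329, 0.011], 0.43)]
side oil_bottle [([0.523, 0.333, 0.0], 0.8)]
side pen [([0.36, 0.216, -0.001], 0.86)]
side forceps [([0.388, 0.42, 0.0], 0.66)]
scene jar_0 [([0.637, 0.144, 0.037], 0.63)]
scene key_0 [([0.222, 0.404, 0.007], 0.76), ([0.592, 0.439, 0.009], 0.72), ([0.451, 0.107, 0.034], 0.47), ([0.321, 0.338, 0.01], 0.47), ([0.594, 0.221, 0.074], 0.46), ([0.597, 0.141, 0.072], 0.46), ([0.626, 0.145, 0.002], 0.32)]
scene oil_bottle [([0.526, 0.331, 0.002], 0.6)]
scene pen [([0.365, 0.218, 0.0], 0.73), ([0.452, 0.11, 0.035], 0.21)]
scene forceps [([0.385, 0.422, -0.002], 0.44)]
{'time': 71.2, 'joint_positions': array([-0.0296, -0.3794,  1.6269,  0.0001,  1.8939,  1.9773]), 'qvel': array([ 0.0013, -0.0002, -0.0009,  0.0011,  0.0011,  0.0026]), 'joint_torque': array([ -0.0151, -14.2653, -30.1842,  -0.0144,  -0.076 ,  -0.0001]), 'tool_pos': array([0.3412, 0.0465, 0.2823]), 'ee_rot': array([-1.5708,  0.0001, -2.0069]), 'wrist_force': array([-0.2648,  0.075 ,  0.1601]), 'wrist_torque': array([0.0543, 0.1457, 0.0404]), 'width': 0.029938123069435364}
```

View pics/f2.png

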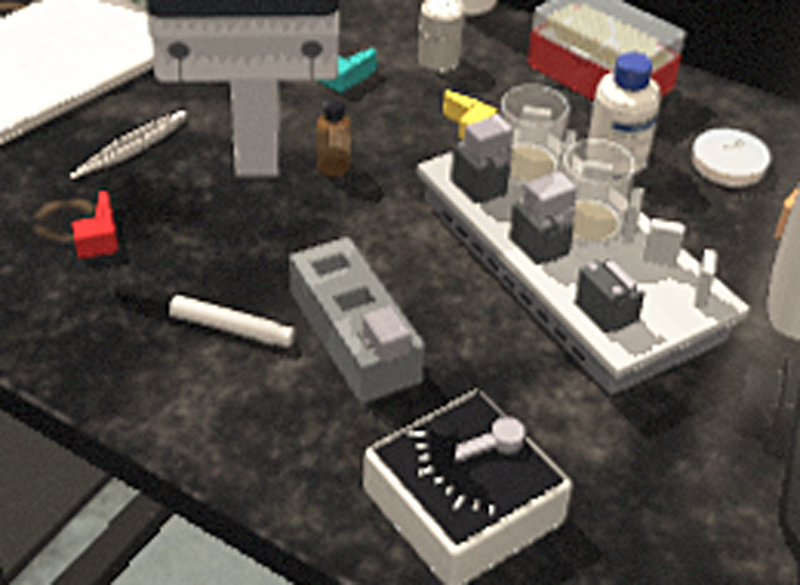

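The final view shows both jars wedged, with key heads on the blocks at (488,140) and (550,195). The lever is near the 30 tick, and the bottle, pen and forceps are where they started. Handing in.

```bash
python3 -c "
from bench import robot
print(robot.close_job())"
```

```text
the job is handed in; nothing more can be done
None
```

I handed the job in at about 71 s of the 210 s allowed. There were only two jars; both are wedged and the speed lever is at about 30°.

- **Lever to 0:** I brought it to its stop first, with both jars still on the bench. The wrist force rose at the stop and the lever lined up with the 0 tick.
- **Jars and keys:** The jars stand in nests 0 and 1, each wedged with a grey key from the rack. The first jar sat about 2 mm forward of its V-stop after its key went in. I gripped it by the sides and worked it back with the key in place. Identical camera views then showed both jars and keys in the same position.
- **Key height:** Pushing down on each head with about 17 N left its top at 0.094 m, the height of a key that is fully home. I did not measure the travel of the sprung pads directly.
- **Lever to 30:** I set this last. The picture reads 31° against the box edges and 30.8° against the ticks, while the arm's own position suggested about 30.4°. I left it there.
- **Limits:** The glass was gripped at the fixed 30 N. The highest wrist force I read was about 27 N per axis.
- **Bystanders:** The oil bottle, pen and forceps were found within about 4 mm of where they started, which is the detector's accuracy. I saw no jar get knocked aside.

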